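Seat the amber reference cell in the beer photometer

TASK

Put the amber reference cell into the photometer's well with its clear faces across the light path, holding it only by the black parts, and press it gently but fully home, past the spring and down onto the height stop hidden in the well, without forcing it. Then let go and shut the hood; leave the blank cell, the glass and the bottle where they stand.

Things in the scene. Friction and masses are not known exactly. Their poses are not given: they have to be found in the camera images.
- amber_cell_mid (a point): Loose amber reference cell on the rubber mat: upright, 30 x 30 mm, 75 mm tall, about 130 g; point at its centre, 37.5 mm above its foot; z up. Clear faces look along its own +x and -x, black sides along +y and -y. The top 27 mm is a black grip, 30 mm along x, 22 mm along y, above a shoulder; amber dot and line on top, the line along x. Half a turn is the same, a quarter turn is wrong.
- amber_cell: The same cell; origin at the centre of its foot (underside), same axes.
- amber_cell_glass: Amber glass of that cell; its two bare ends are the clear faces (22 mm wide, 8 to 46 mm above the cell's foot, recessed 1 mm), not to be touched by fingers. Origin at its centre, 27 mm above the foot; axes as the cell.
- blank_cell_mid (a point): Blank cell, a bystander on the same mat: same shape and size, but colourless glass and a white dot and line on top; its centre.
- well_mouth (a point): Centre of the photometer's square cell well, level with the flat housing top, 90 mm above the bar. x is the light path (amber line on the top; +x to the rear), z up. The well is 31.6 mm wide along x, its mouth bevelled, 4 mm wider on each side. In y: a fixed wall at -16 mm; before the wall at +18.5 mm a bent leaf spring slopes in from 9 mm down and reaches in to +13.2 mm at 22 to 26 mm down.
- photometer: White photometer, fixed, housing from 85 mm before (-x) to 125 mm behind the well, 62 mm to either side; origin on the bar below the well, axes as well_mouth. The leaf spring meets the cell some 16 mm down, yields 2 mm and drags with 2 to 7 N, so that the cell does not sink by itself. Home, 30 to 46 mm of the cell stands above the housing top.
- height_stop: Height stop in the well; origin at its fixed foot, 60 mm below the mouth. It carries a screw-set flat head, 24 x 26 mm, with a rubber cushion that gives 1.5 mm under 9 N, then is hard. The head was set beforehand anywhere from 29 to 45 mm below the mouth; its height is not measured, but found by feel: the push rises well beyond the spring's drag. Released, the cell stays pressed on the cushion.
- hood (a joint): Hood angle about its hinge, rad: 0 shut on the housing, 1.57 straight up, starts open at 1.85 to 2.1, leaning back. The hinge is stiff (0.11 N m): the hood stays where it is left and needs 1 to 3 N at the tab.
- hood_hinge (a point): Middle of the hood's hinge line, at the housing top, 36 mm behind (+x of) the well's centre; the line runs along the photometer's y. Hood: green box open below, 76 mm from hinge to front wall, 70 mm wide, 58 mm high when shut (its flat top is then 58 mm above the housing top).
- hood_tab (a point): White finger tab, 50 mm wide, 28 mm long, 6 mm thick, on the foot of the hood's front wall, 76 to 104 mm from the hinge; point in the middle of its upper face (upper when shut, then 10 mm above the housing), 94 mm from the hinge. Hood open: the tab stands up behind the hinge and this face looks to the rear (+x) and down; pushed there towards -x, the hood swings over and shuts.
- beer_glass_mid (a point): Empty beer glass, a bystander, 72 mm across, 125 mm tall; its centre.
- beer_bottle_mid (a point): Green beer bottle, a bystander, 62 mm across, 190 mm tall; its centre.
There are look-alikes about, which are no part of the job. Leave any purple or yellow look-alike of the amber_cell alone.

How it is judged:
On the way:
1. with the hood still open, the cell stands on the height stop in the well, clear faces across the light path (angle between the x axis of amber_cell and the x axis of photometer, either way round below 0.07 rad and horizontal distance between amber_cell and well_mouth below 0.003 m and z of amber_cell in the frame of well_mouth below -0.028 m and angle between amber_cell's own z axis and vertical below 0.05 rad and contact force between amber_cell and height_stop above 0.05 N and value of joint hood above 1 rad), for 0.2 s.
At the end, for the whole second after the job is handed in: The amber cell is at rest in the well, upright, within 3 mm of its centre, its clear faces within 4 degrees of square to the light path, its foot in contact with the height stop's cushion; the hood is shut (within 0.06 rad) (angle between the x axis of amber_cell and the x axis of photometer, either way round below 0.07 rad and horizontal distance between amber_cell and well_mouth below 0.003 m and z of amber_cell in the frame of well_mouth below -0.028 m and angle between amber_cell's own z axis and vertical below 0.05 rad and contact force between amber_cell and height_stop above 0.05 N and value of joint hood below 0.06 rad and linear speed of amber_cell below 0.01 m/s); the robot touches nothing.
It fails at once if the cell is forced: more than 20 N between it and the photometer (walls, spring, stop or hood) (contact force between amber_cell and photometer above 20 N).
It fails at once if the fingers touch the cell's clear faces (contact force between the fingers and amber_cell_glass above 0.5 N).
It fails at once if the blank cell, the glass or the bottle is moved by more than 15 mm (distance of any of blank_cell_mid, beer_glass_mid, beer_bottle_mid from where it was at the start of the episode above 0.015 m).
It also fails if it takes over 72 s, if anything falls off the work surface, if the arm or the gripper's body presses on something with over 40 N, if the wrist force passes 120 N, or if a joint passes its speed limit or range.

ROBOT

A 6-joint arm with a two-finger parallel gripper is mounted at the origin on the work surface. World frame = base frame: x ahead of the robot, y to its left, z up, the work surface at z = 0. Lengths are in m, angles in rad, forces in N, time in s.
With the tool pointing down it reaches from about 0.35 to 0.975 m from the base axis. Payload 7.1 kg.
Tool frame: the origin (TCP) lies midway between the tips of the shut fingers; the grasp point (between the pads) lies 19 mm behind it; z points along the fingers, x is the direction in which the jaws open and shut, and the axes are right-handed (so a half turn about z gives the same grasp; the last joint's range is limited). The gripper opens to 88 mm and grips with 3 to 60 N. Pads are 20 mm wide; open, the fingers measure 115 mm over their backs; the gripper's body (75 mm by 178 mm) begins 61 mm behind the grasp point.
Start: joints at [-1.149, 0.423, 1.63, -0, 1.089, -0.019], TCP at [0.267, -0.565, 0.223] pointing down, gripper open.
Joint ranges: [-3, 3], [-0.9, 2.11], [0.09, 2.58], [-1.31, 4.45], [0.11, 2.69], [-2.54, 2.54]. Speed limits (rad/s): [2.39, 2.39, 3.01, 3.14, 3.14, 3.14].

INTERFACE

Orientations are given as a 3x3 rotation matrix whose columns are the frame's x, y, z axes.
In Python, from station import manip gives the robot as it stands.
- The arm moves only by the shell command python3 -m crank 'ROWS' [OPENING]. ROWS is JSON, a list of rows, each an object of numbers: "x", "y", "z": the shift along the tool's x, y, z in cm; "ax", "ay", "az": the turn, a rotation vector about the tool's x, y, z in degrees. In form: [{"x": .., "y": .., "z": .., "ax": .., "ay": .., "az": ..}, ...]. A call has 1 to 12 rows; each row is the pose to reach, as a shift and turn from the pose measured when the call began, along the tool's axes at that moment; what a row does not reach only later rows make up. A row lasts 1/10 s, in which the tool goes at most 50 mm and 8.59 degrees, less where a joint would pass 70% of its speed; a pose out of reach is approached as far as the arm can. A call with a gripper value outside its range is refused whole. OPENING is the closure, from 0 (fully open) to 1 (shut), set as the call begins (- or left out, the last holds). The fingers move at their own pace and stop on an object; the grip force is fixed at half the most. Time passes only in rows, so rows that repeat a pose let the fingers close. It gives the time, the measured TCP pose, the force and the opening at its end, in the units of the state.
- manip.get_state(): the state, without advancing time (a new reading comes with each control period).
- manip.read_camera(name): name is "scene" or "top" or "wrist"; returns the picture (480x640x3 uint8, blue, green, red); there is no depth.
- manip.get_calibration(name): a dict with "intrinsics" (3x3 intrinsics, pixels), "R" (3x3) and "t" (3): a world point X has camera coordinates R X + t; the wrist camera has in their place "T_tool_cam" (4x4, takes a point from camera to tool coordinates, whose origin is the TCP and whose axes are the tool frame's). Camera axes: x right, y down, z forward; pixel columns grow to the right and rows downward; lengths in m; the calibration is good to about 2 mm. A picture is of the moment at which its call begins: read the wrist's pose just before it. get_calibration takes no time and is no camera call.
- manip.hand_in(): hands the job in, once; it reports no verdict.
The state is a dict: "time_s": time; "q": joint angles; "qd": joint speeds; "effort": joint torques, N m; "ee_pos": TCP position; "ee_rot": TCP orientation; "wrist_force": force on the tool from outside, world axes, zero at the start; "torque": the same for the moment, N m; "opening": opening from 0.0 (shut) to 1.0 (fully open).
Only numpy, scipy, OpenCV 4.12 (cv2) and the standard library are available. Lean on these libraries where they do the work, as an engineer would, in place of code of your own. Each camera call takes 0.05 s, during which the arm holds its last target.

## Working session

There is one attempt and no reset: what is moved stays moved. The work goes in short steps, Python scripts to look and compute and a shell command to move; the robot and the scene stay as the last step left them, time stands still between calls to the robot, and variables do not carry over. Pictures are saved under pics/ and viewed, and the job is handed in when it is done.

```bash
ls; mkdir -p pics; cat > h.py <<'E'
import numpy as np, cv2
from station import manip
def cam(n):
    s=manip.get_state(); im=manip.read_camera(n); c=manip.get_calibration(n)
    K=np.array(c["intrinsics"])
    if n=="wrist":
        T=np.eye(4);T[:3,:3]=s["ee_rot"];T[:3,3]=s["ee_pos"]
        W=T@np.array(c["T_tool_cam"]); R=W[:3,:3].T; t=-R@W[:3,3]
    else: R=np.array(c["R"]);t=np.array(c["t"])
    return im,K,R,t
def ray(K,R,t,u,v):
    d=R.T@np.linalg.inv(K)@np.array([u,v,1.]); return -R.T@t,d/np.linalg.norm(d)
def onz(K,R,t,u,v,z):
    o,d=ray(K,R,t,u,v); return o+d*(z-o[2])/d[2]
def proj(K,R,t,X):
    p=K@(R@np.array(X)+t); return p[:2]/p[2]
def tri(a,b):
    A=np.zeros((3,3));B=np.zeros(3)
    for o,d in (a,b):
        P=np.eye(3)-np.outer(d,d);A+=P;B+=P@o
    return np.linalg.solve(A,B)
E
python3 - <<'E'
from h import *
for n in("scene","top","wrist"):
    im,K,R,t=cam(n); cv2.imwrite(f"pics/a_{n}.png",im); np.savez(f"a_{n}.npz",K=K,R=R,t=t,im=im)
    print(n,K[0,0],K[:2,2],-R.T@t)
s=manip.get_state();print(s["time_s"],s["ee_rot"],s["wrist_force"],s["opening"])
E
```

```text
pics
scene 512.8367497341997 [323.4563183  245.94952542] [1.26902417 0.30138497 0.94381989]
top 598.4921049220995 [314.60957189 244.42174422] [ 0.33130673 -0.04367847  1.32139433]
wrist 346.88742576518007 [318.55849284 242.131897  ] [ 0.33590854 -0.53200138  0.3833934 ]
0.15 [[ 4.26633223e-01 -9.04424608e-01 -4.70016463e-04]
 [-9.04424060e-01 -4.26633482e-01  9.96265023e-04]
 [-1.10157136e-03  5.44399996e-08 -9.99999393e-01]] [-0.00841803 -0.5347373  -0.44965367] 1.0007211769958297
```

View pics/a_scene.png

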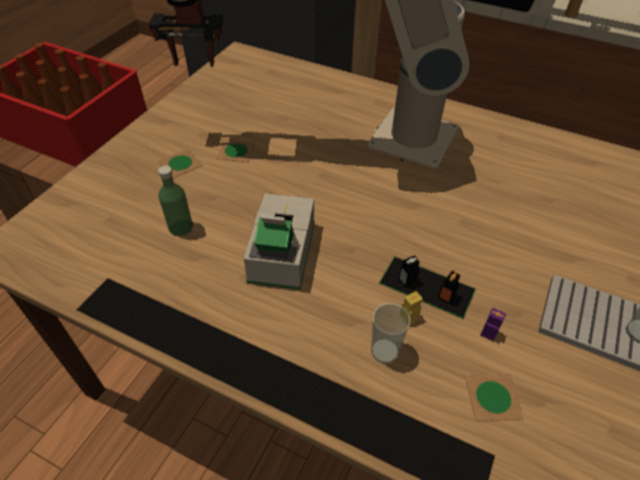

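View pics/a_top.png

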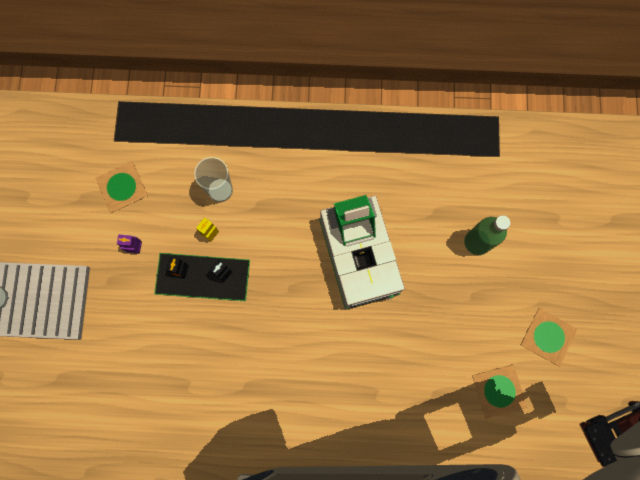

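View pics/a_wrist.png

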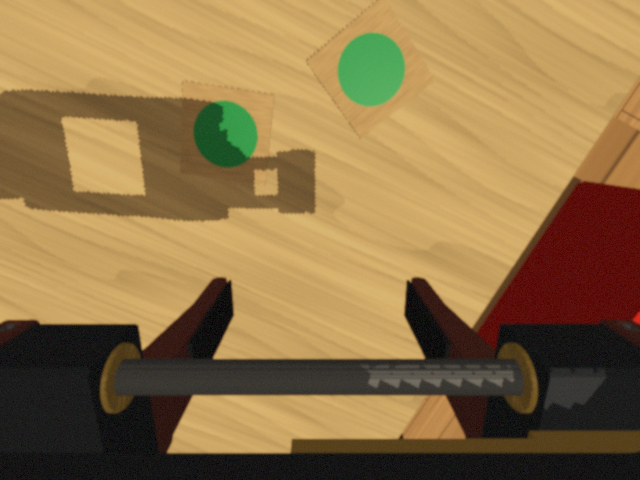

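Candidates: amber cell at top (176,268) / scene (451,287). Blank at top (219,270) / scene (410,270), yellow look-alike at top (206,230), purple at top (129,243). I'm choosing the dark cell with the amber mark on the mat and checking it in a crop.

```bash
python3 - <<'E'
from h import *
a=np.load("a_top.npz");b=np.load("a_scene.npz")
c1=cv2.resize(a["im"][225:305,110:260],None,fx=5,fy=5,interpolation=cv2.INTER_CUBIC)
c2=cv2.resize(a["im"][185:315,310:415],None,fx=5.,fy=5.,interpolation=cv2.INTER_CUBIC)[:600]
c3=cv2.resize(b["im"][240:330,370:520],None,fx=5,fy=5,interpolation=cv2.INTER_CUBIC)
for i,c in enumerate((c1,c2,c3)): cv2.imwrite(f"pics/crop{i}.png",c)
E
```

```text
(no output)
```

View pics/crop0.png

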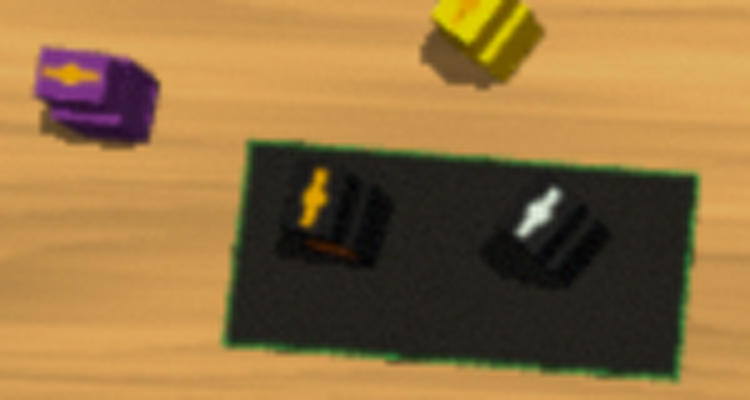

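View pics/crop1.png

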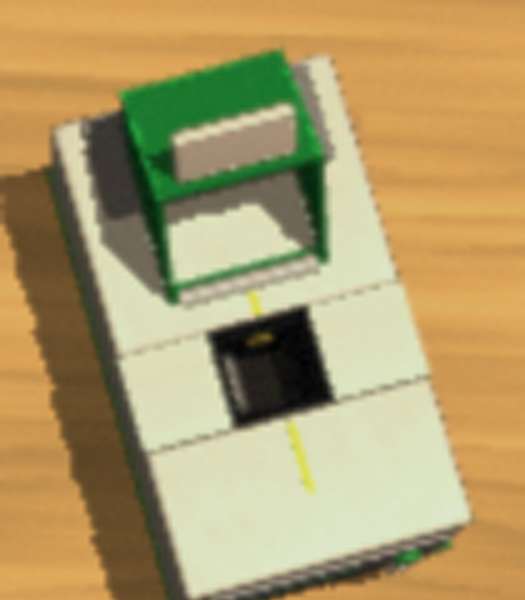

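View pics/crop2.png

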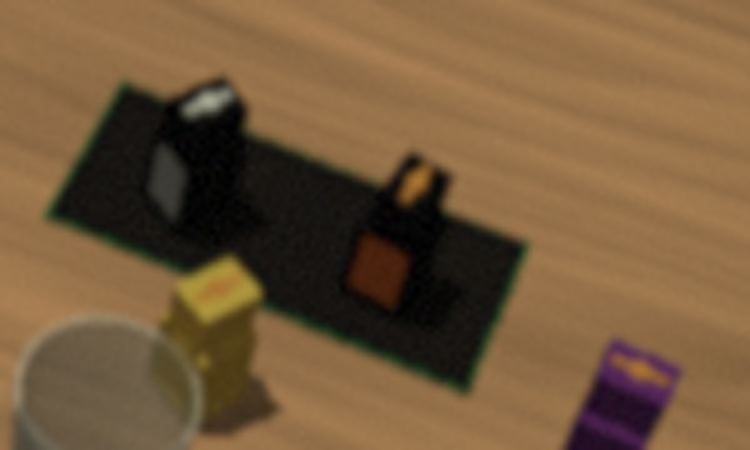

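The crops confirm the choice. The amber cell, with amber glass and an amber dot and line, is at top (173,264). The blank is on its right, and the yellow and purple ones stand off the mat. The well is at top (364,258), with the yellow light-path line running fore and aft. Next I measure.

```bash
python3 - <<'E'
from h import *
a=np.load("a_top.npz");b=np.load("a_scene.npz")
T=[a[k] for k in "KRt"];S=[b[k] for k in "KRt"]
# amber dot
for nm,d,off,box in(("top",a,0,(255,275,165,182)),("scene",b,0,(268,285,445,462))):
    im=d["im"];hsv=cv2.cvtColor(im,cv2.COLOR_BGR2HSV)
    m=cv2.inRange(hsv,(10,120,110),(28,255,255));y0,y1,x0,x1=box
    ys,xs=np.nonzero(m[y0:y1,x0:x1]); xs=xs+x0;ys=ys+y0
    print(nm,len(xs),xs.mean(),ys.mean())
    if nm=="top": pt=(xs.mean(),ys.mean()); P=np.array([onz(*T,x,y,.078)[:2] for x,y in zip(xs,ys)])
    else: ps=(xs.mean(),ys.mean())
X=tri(ray(*T,*pt),ray(*S,*ps));print("dot tri",X, "on z .078",onz(*T,*pt,.078))
w,v=np.linalg.eigh(np.cov(P.T));print("line dir",v[:,1],np.degrees(np.arctan2(v[1,1],v[0,1])),w)
# well
c=lambda u,v:(310+(u+.5)/5-.5,185+(v+.5)/5-.5)
W=[onz(*T,*c(*p),.09) for p in((210,332),(305,308),(332,400),(240,426))]
print(np.round(W,4),np.mean(W,0))
l=[onz(*T,*c(*p),.09) for p in((254,295),(311,492))];print(l);d=l[0]-l[1];print(np.degrees(np.arctan2(d[1],d[0])))
h=[onz(*T,*c(*p),.09) for p in((55,128),(330,57),(470,520),(190,600))];print(np.round(h,4))
E
```

```text
top 34 172.35294117647058 264.2647058823529
scene 128 453.671875 272.390625
dot tri [0.53010772 0.26528939 0.08973055] on z .078 [0.53184509 0.26887865 0.078     ]
line dir [-0.98502958  0.17238539] 170.07346036502958 [3.84081491e-06 4.17225571e-05]
[[ 0.574  -0.1071  0.09  ]
 [ 0.586  -0.1467  0.09  ]
 [ 0.5473 -0.1589  0.09  ]
 [ 0.5347 -0.1208  0.09  ]] [ 0.56048336 -0.13337301  0.09      ]
[array([ 0.59062486, -0.12512157,  0.09      ]), array([ 0.50824752, -0.15102681,  0.09      ])]
17.45682102197547
[[ 0.6595 -0.0386  0.09  ]
 [ 0.6958 -0.1547  0.09  ]
 [ 0.4994 -0.217   0.09  ]
 [ 0.4613 -0.1024  0.09  ]]
```

```bash
cat >> h.py <<'E'
from scipy.spatial.transform import Rotation as Rn
def Rdown(yaw):
    c,s=np.cos(np.radians(yaw)),np.sin(np.radians(yaw)); return np.array([[c,s,0],[s,-c,0],[0,0,-1.]])
def go(pos,Rt=None):
    s=manip.get_state();R=np.array(s["ee_rot"]);p=np.array(s["ee_pos"])
    d=R.T@(np.array(pos)-p)*100
    r=Rn.from_matrix(R.T@(R if Rt is None else Rt)).as_rotvec(degrees=True)
    print("t%.2f"%s["time_s"],"shift cm",np.round(d,2),"rot",np.round(r,2),"pos",np.round(p,4),"F",np.round(s["wrist_force"],2),"op",round(s["opening"],3))
E
python3 - <<'E'
from h import *
go([.267,-.565,.32]); go([.532,.267,.22],Rdown(80)); print(Rdown(80))
c=manip.get_calibration("wrist");print(np.round(c["T_tool_cam"],3))
E
```

```text
t0.15 shift cm [ 0.02 -0.04 -9.79] rot [0. 0. 0.] pos [ 0.2665 -0.5649  0.2221] F [-0.01 -0.53 -0.45] op 1.001
t0.15 shift cm [-63.91 -59.5    0.28] rot [-8.0000e-02  3.0000e-02 -1.4475e+02] pos [ 0.2665 -0.5649  0.2221] F [-0.01 -0.53 -0.45] op 1.001
[[ 0.17364818  0.98480775  0.        ]
 [ 0.98480775 -0.17364818  0.        ]
 [ 0.          0.         -1.        ]]
[[ 1.    -0.    -0.    -0.   ]
 [ 0.001  0.96   0.279 -0.077]
 [ 0.    -0.279  0.96  -0.161]
 [ 0.     0.     0.     1.   ]]
```

```bash
python3 -m crank '[{"z":-5},{"z":-10},{"x":-5,"y":-5,"z":-10,"az":-8},{"x":-8,"y":-8,"z":-10,"az":-16},{"x":-11,"y":-11,"z":-10,"az":-24},{"x":-14,"y":-14,"z":-10,"az":-32},{"x":-17,"y":-17,"z":-10,"az":-40},{"x":-20,"y":-20,"z":-10,"az":-48},{"x":-23,"y":-23,"z":-10,"az":-56},{"x":-26,"y":-26,"z":-10,"az":-64},{"x":-30,"y":-29,"z":-10,"az":-72},{"x":-33,"y":-32,"z":-10,"az":-80}]' 0; python3 -c "
from h import *
go([.532,.267,.22],Rdown(80));print(manip.get_state()['q'])"
```

```text
t0.15 shift cm [-63.91 -59.5    0.28] rot [-8.0000e-02  3.0000e-02 -1.4475e+02] pos [ 0.2665 -0.5649  0.2221] F [-0.01 -0.53 -0.45] op 1.001
[-1.14902678e+00  4.23651873e-01  1.63047537e+00 -2.36809635e-05
  1.08856679e+00 -1.89866770e-02]validation failed for argument at $[0]...
```

```bash
python3 -m crank '[{"x":0,"y":0,"z":-5,"ax":0,"ay":0,"az":0},{"x":0,"y":0,"z":-10,"ax":0,"ay":0,"az":0},{"x":-3,"y":-3,"z":-10,"ax":0,"ay":0,"az":-8},{"x":-6,"y":-6,"z":-10,"ax":0,"ay":0,"az":-16},{"x":-9,"y":-9,"z":-10,"ax":0,"ay":0,"az":-24},{"x":-12,"y":-12,"z":-10,"ax":0,"ay":0,"az":-32},{"x":-15,"y":-15,"z":-10,"ax":0,"ay":0,"az":-40},{"x":-18,"y":-18,"z":-10,"ax":0,"ay":0,"az":-48},{"x":-21,"y":-21,"z":-10,"ax":0,"ay":0,"az":-56},{"x":-24,"y":-24,"z":-10,"ax":0,"ay":0,"az":-64},{"x":-27,"y":-27,"z":-10,"ax":0,"ay":0,"az":-72},{"x":-30,"y":-30,"z":-10,"ax":0,"ay":0,"az":-80}]' 0; python3 -c "
from h import *
go([.532,.267,.22],Rdown(80));print(manip.get_state()['q'])"
```

```text
time_s: 1.35
ee_pos: [0.41, -0.1639, 0.3225]
ee_rot: [[0.963, 0.268, -0.0], [0.268, -0.963, 0.001], [-0.0, -0.001, -1.0]]
wrist_force: [1.1, -0.2, 0.2]
opening: 1.002
t1.35 shift cm [ 23.32 -38.23  10.29] rot [-6.000e-02 -3.000e-02 -6.443e+01] pos [ 0.41   -0.1639  0.3225] F [ 1.12 -0.21  0.16] op 1.002
[-4.07927806e-01  2.66313228e-02  1.90378770e+00  8.97628854e-04
  1.21185513e+00 -6.80035438e-01]
```

```bash
python3 -m crank '[{"x":3,"y":-4,"z":0,"ax":0,"ay":0,"az":-8},{"x":6,"y":-8,"z":0,"ax":0,"ay":0,"az":-16},{"x":8,"y":-12,"z":0,"ax":0,"ay":0,"az":-24},{"x":10,"y":-16,"z":0,"ax":0,"ay":0,"az":-32},{"x":12,"y":-20,"z":0,"ax":0,"ay":0,"az":-40},{"x":15,"y":-24,"z":0,"ax":0,"ay":0,"az":-48},{"x":18,"y":-28,"z":0,"ax":0,"ay":0,"az":-56},{"x":21,"y":-32,"z":2,"ax":0,"ay":0,"az":-64.4},{"x":23.3,"y":-36,"z":5,"ax":0,"ay":0,"az":-64.4},{"x":23.3,"y":-38.2,"z":8,"ax":0,"ay":0,"az":-64.4},{"x":23.3,"y":-38.2,"z":10.3,"ax":0,"ay":0,"az":-64.4},{"x":23.3,"y":-38.2,"z":10.3,"ax":0,"ay":0,"az":-64.4}]' 0; python3 - <<'E'
from h import *
go([.532,.267,.22],Rdown(80))
im,K,R,t=cam("wrist");cv2.imwrite("pics/w1.png",im);np.savez("w1.npz",K=K,R=R,t=t,im=im)
E
```

```text
time_s: 2.55
ee_pos: [0.5293, 0.2665, 0.2159]
ee_rot: [[0.172, 0.985, -0.007], [0.985, -0.172, -0.002], [-0.003, -0.007, -1.0]]
wrist_force: [0.4, 0.4, 0.5]
opening: 1.002
t2.55 shift cm [ 0.1   0.26 -0.41] rot [-0.38  0.2   0.07] pos [0.5293 0.2665 0.2159] F [0.36 0.41 0.5 ] op 1.002
```

View pics/w1.png

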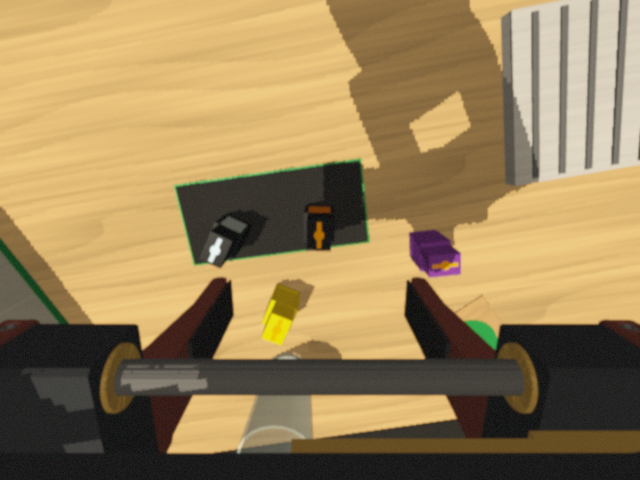

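```bash
python3 - <<'E'
from h import *
b=np.load("w1.npz");W=[b[k] for k in "KRt"];im=b["im"]
hsv=cv2.cvtColor(im,cv2.COLOR_BGR2HSV)
m=cv2.inRange(hsv,(12,150,130),(28,255,255));m[:,:305]=0;m[:,335:]=0;m[:216]=0;m[252:]=0
ys,xs=np.nonzero(m);print(len(xs),xs.mean(),ys.mean(),ys.min(),ys.max())
a=np.load("a_top.npz");T=[a[k] for k in "KRt"]
X=tri(ray(*T,172.35,264.26),ray(*W,xs.mean(),ys.mean()));print("tri",X)
for z in(.075,.078,.08):print(z,onz(*W,xs.mean(),ys.mean(),z),onz(*T,172.35,264.26,z))
P=np.array([onz(*W,x,y,.078)[:2] for x,y in zip(xs,ys)])
w,v=np.linalg.eigh(np.cov(P.T));print(np.degrees(np.arctan2(v[1,1],v[0,1])))
# dot line extents
for y in range(ys.min(),ys.max()+1,3):print(y,xs[ys==y].mean())
cv2.imwrite("pics/w1c.png",cv2.resize(im[190:265,280:360],None,fx=7,fy=7,interpolation=cv2.INTER_CUBIC))
E
```

```text
147 318.6462585034014 234.6734693877551 222 247
tri [0.53002268 0.26654861 0.08668402]
0.075 [0.5325545  0.26586139 0.075     ] [0.53233873 0.26963991 0.075     ]
0.078 [0.53179125 0.26600591 0.078     ] [0.53185485 0.26888577 0.078     ]
0.08 [0.53128242 0.26610225 0.08      ] [0.53153227 0.26838301 0.08      ]
169.5369566206262
222 318.5
225 318.5
228 319.0
231 318.5
234 318.5
237 319.0
240 319.0
243 318.5
246 318.5
```

View pics/w1c.png

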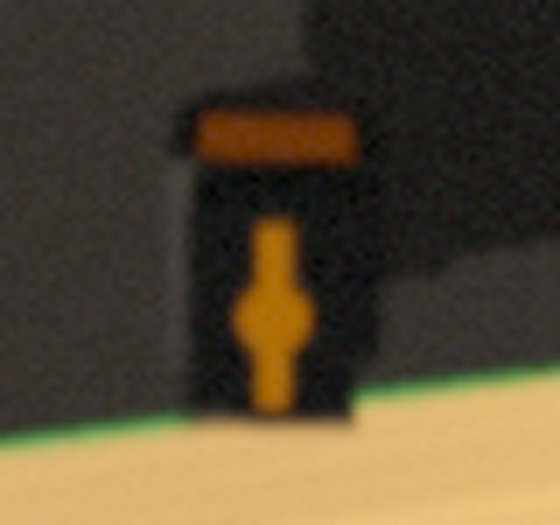

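```bash
python3 -m crank '[{"x":0,"y":0.2,"z":3,"ax":-0.4,"ay":0.2,"az":0},{"x":0,"y":0.2,"z":6,"ax":-0.4,"ay":0.2,"az":0},{"x":0,"y":0.2,"z":8,"ax":-0.4,"ay":0.2,"az":0},{"x":0,"y":0.2,"z":9.5,"ax":-0.4,"ay":0.2,"az":0},{"x":0,"y":0.2,"z":9.5,"ax":-0.4,"ay":0.2,"az":0},{"x":0,"y":0.2,"z":9.5,"ax":-0.4,"ay":0.2,"az":0}]' 0.4; python3 - <<'E'
from h import *
go([.5315,.2665,.056],Rdown(79.7))
im,K,R,t=cam("wrist");cv2.imwrite("pics/w2.png",im);np.savez("w2.npz",K=K,R=R,t=t,im=im)
E
```

```text
time_s: 3.2
ee_pos: [0.5332, 0.266, 0.1245]
ee_rot: [[0.174, 0.985, 0.005], [0.985, -0.174, 0.002], [0.003, 0.005, -1.0]]
wrist_force: [0.9, -0.4, -0.9]
opening: 0.597
t3.20 shift cm [-0.   -0.2   6.85] rot [ 0.26 -0.17  0.29] pos [0.5332 0.266  0.1245] F [ 0.88 -0.4  -0.89] op 0.597
```

View pics/w2.png

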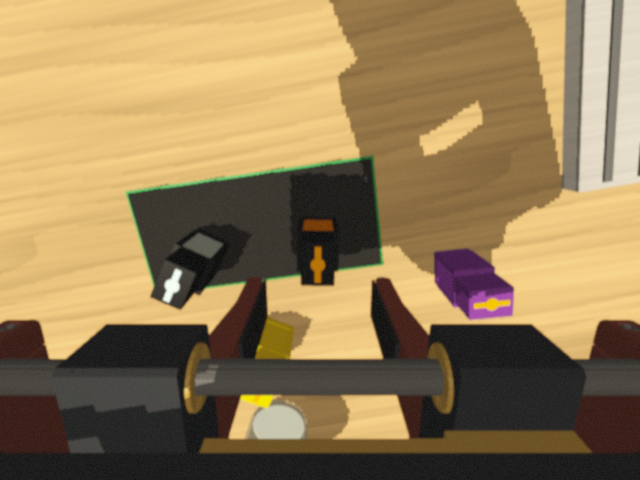

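```bash
python3 - <<'E'
from h import *
b=np.load("w2.npz");W=[b[k] for k in "KRt"];im=b["im"]
hsv=cv2.cvtColor(im,cv2.COLOR_BGR2HSV)
m=cv2.inRange(hsv,(12,150,130),(28,255,255));m[:,:300]=0;m[:,335:]=0;m[:242]=0;m[285:]=0
ys,xs=np.nonzero(m);u,v=(xs.min()+xs.max())/2,(ys.min()+ys.max())/2;print(len(xs),xs.mean(),ys.mean(),u,v)
for z in(.075,.078,.08):print(z,onz(*W,xs.mean(),ys.mean(),z))
a=np.load("w1.npz");w1=[a[k] for k in "KRt"]
print(tri(ray(*w1,318.65,234.67),ray(*W,xs.mean(),ys.mean())))
P=np.array([onz(*W,x,y,.078)[:2] for x,y in zip(xs,ys)])
w,v=np.linalg.eigh(np.cov(P.T));print(np.degrees(np.arctan2(v[1,1],v[0,1])))
X=onz(*W,xs.mean(),ys.mean(),.079)
go([X[0],X[1],.056],Rdown(np.degrees(np.arctan2(v[1,1],v[0,1]))-90))
E
```

```text
300 317.31333333333333 264.74666666666667 317.5 264.5
0.075 [0.5333654  0.26571743 0.075     ]
0.078 [0.53228398 0.26591246 0.078     ]
0.08 [0.53156304 0.26604248 0.08      ]
[0.5305924  0.26622686 0.0826966 ]
168.99666712933373
t3.25 shift cm [-0.07 -0.17  6.88] rot [ 0.29 -0.19  1.  ] pos [0.5334 0.2662 0.1248] F [0.55 0.57 0.28] op 0.6
```

```bash
python3 -m crank '[{"x":-0.07,"y":-0.15,"z":0.5,"ax":0.3,"ay":-0.2,"az":0.7},{"x":-0.07,"y":-0.15,"z":2,"ax":0.3,"ay":-0.2,"az":0.7},{"x":-0.07,"y":-0.15,"z":4,"ax":0.2,"ay":-0.1,"az":0.7},{"x":-0.07,"y":-0.15,"z":5.5,"ax":0.2,"ay":-0.1,"az":0.7},{"x":-0.07,"y":-0.15,"z":6.4,"ax":0.2,"ay":-0.1,"az":0.7},{"x":-0.07,"y":-0.15,"z":6.8,"ax":0.2,"ay":-0.1,"az":0.7},{"x":-0.07,"y":-0.15,"z":6.8,"ax":0.2,"ay":-0.1,"az":0.7},{"x":-0.07,"y":-0.15,"z":6.8,"ax":0.2,"ay":-0.1,"az":0.7}]' 0.4; python3 - <<'E'
from h import *
go([.5315,.2665,.056],Rdown(79.2))
im,K,R,t=cam("wrist");cv2.imwrite("pics/w3.png",im);np.savez("w3.npz",K=K,R=R,t=t,im=im)
E
```

```text
time_s: 4.05
ee_pos: [0.5325, 0.2662, 0.0572]
ee_rot: [[0.186, 0.983, 0.003], [0.983, -0.186, 0.002], [0.002, 0.002, -1.0]]
wrist_force: [0.8, -0.0, -0.6]
opening: 0.598
t4.05 shift cm [ 0.01 -0.11  0.12] rot [ 0.13 -0.12  0.09] pos [0.5325 0.2662 0.0572] F [ 0.79 -0.05 -0.64] op 0.598
```

View pics/w3.png

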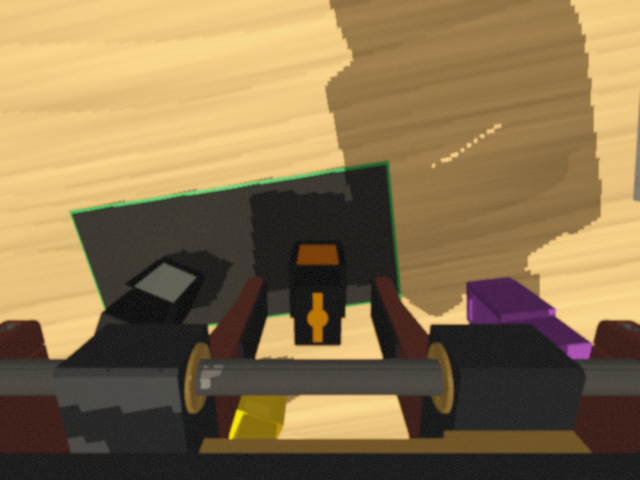

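```bash
python3 - <<'E'
from h import *
b=np.load("w3.npz");W=[b[k] for k in "KRt"];im=b["im"]
hsv=cv2.cvtColor(im,cv2.COLOR_BGR2HSV)
m=cv2.inRange(hsv,(12,150,130),(28,255,255));m[:,:300]=0;m[:,335:]=0;m[:285]=0;m[345:]=0
ys,xs=np.nonzero(m);print(len(xs),xs.mean(),ys.mean(),ys.min(),ys.max())
for z in(.075,.078,.08):print(z,onz(*W,xs.mean(),ys.mean(),z))
for y in range(ys.min(),ys.max()+1,6):print(y,xs[ys==y].mean())
for f in("w1","w2"):
  a=np.load(f+".npz");w=[a[k] for k in "KRt"];p={"w1":(318.65,234.67),"w2":(317.31,264.75)}[f]
  print(tri(ray(*w,*p),ray(*W,xs.mean(),ys.mean())))
E
```

```text
583 317.1869639794168 317.0926243567753 293 341
0.075 [0.53364705 0.26567148 0.075     ]
0.078 [0.53205169 0.26598194 0.078     ]
0.08 [0.53098813 0.2661889  0.08      ]
293 317.5
299 317.0
305 317.5
311 317.5
317 317.5
323 317.0
329 317.0
335 317.0
341 317.5
[0.53155416 0.26606644 0.07893112]
[0.53278965 0.2658287  0.07660825]
```

```bash
python3 -m crank '[{"x":0,"y":-0.05,"z":0,"ax":0.1,"ay":-0.1,"az":0},{"x":0,"y":-0.05,"z":0,"ax":0.1,"ay":-0.1,"az":0},{"x":0,"y":-0.05,"z":0,"ax":0.1,"ay":-0.1,"az":0},{"x":0,"y":-0.05,"z":0,"ax":0.1,"ay":-0.1,"az":0},{"x":0,"y":-0.05,"z":0,"ax":0.1,"ay":-0.1,"az":0},{"x":0,"y":-0.05,"z":0,"ax":0.1,"ay":-0.1,"az":0},{"x":0,"y":-0.05,"z":0,"ax":0.1,"ay":-0.1,"az":0},{"x":0,"y":-0.05,"z":0,"ax":0.1,"ay":-0.1,"az":0}]' 1
python3 -m crank '[{"x":0,"y":0,"z":-1,"ax":0,"ay":0,"az":0},{"x":0,"y":0,"z":-3,"ax":0,"ay":0,"az":0},{"x":0,"y":0,"z":-6,"ax":0,"ay":0,"az":0},{"x":0,"y":0,"z":-10,"ax":0,"ay":0,"az":0},{"x":0,"y":0,"z":-14,"ax":0,"ay":0,"az":0},{"x":0,"y":0,"z":-18,"ax":0,"ay":0,"az":0},{"x":0,"y":0,"z":-21,"ax":0,"ay":0,"az":0},{"x":0,"y":0,"z":-21,"ax":0,"ay":0,"az":0}]'
python3 - <<'E'
from h import *
go([.54,-.15,.27],Rdown(107.5))
im,K,R,t=cam("wrist");cv2.imwrite("pics/w4.png",im);np.savez("w4.npz",K=K,R=R,t=t,im=im)
E
```

```text
time_s: 4.9
ee_pos: [0.5322, 0.2663, 0.0574]
ee_rot: [[0.186, 0.983, 0.001], [0.983, -0.186, 0.0], [0.001, 0.001, -1.0]]
wrist_force: [-0.2, 0.4, 2.0]
opening: 0.247
time_s: 5.7
ee_pos: [0.5342, 0.2673, 0.2729]
ee_rot: [[0.186, 0.983, 0.009], [0.983, -0.186, 0.004], [0.006, 0.008, -1.0]]
wrist_force: [0.0, 0.4, -1.8]
opening: 0.249
t5.70 shift cm [-40.9    8.33   0.12] rot [  0.53  -0.22 -28.21] pos [0.5342 0.2673 0.2729] F [ 0.02  0.41 -1.83] op 0.249
```

View pics/w4.png

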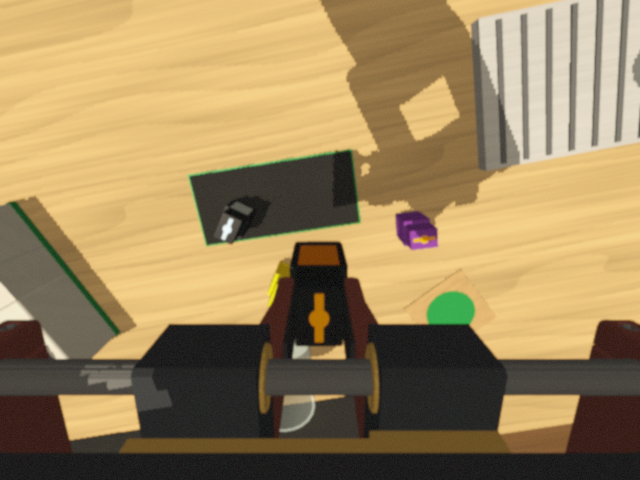

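```bash
python3 - <<'E'
from h import *
go([.627,-.112,.32],Rdown(107.5))
E
```

```text
t5.75 shift cm [-35.44  16.31  -5.04] rot [  0.3   -0.12 -28.21] pos [0.5328 0.2667 0.27  ] F [-0.47  0.16 -1.41] op 0.244
```

```bash
python3 -m crank '[{"x":0,"y":0,"z":-3,"ax":0,"ay":0,"az":0},{"x":-4,"y":2,"z":-5,"ax":0,"ay":0,"az":-5},{"x":-8,"y":4,"z":-5,"ax":0,"ay":0,"az":-10},{"x":-12,"y":6,"z":-5,"ax":0,"ay":0,"az":-15},{"x":-16,"y":8,"z":-5,"ax":0,"ay":0,"az":-20},{"x":-20,"y":10,"z":-5,"ax":0,"ay":0,"az":-25},{"x":-24,"y":12,"z":-5,"ax":0,"ay":0,"az":-28.2},{"x":-28,"y":14,"z":-5,"ax":0,"ay":0,"az":-28.2},{"x":-32,"y":16,"z":-5,"ax":0.3,"ay":0,"az":-28.2},{"x":-35.4,"y":16.3,"z":-5,"ax":0.3,"ay":0,"az":-28.2},{"x":-35.4,"y":16.3,"z":-5,"ax":0.3,"ay":0,"az":-28.2},{"x":-35.4,"y":16.3,"z":-5,"ax":0.3,"ay":0,"az":-28.2}]'
python3 - <<'E'
from h import *
go([.627,-.112,.32],Rdown(107.5));print(manip.get_state()["q"])
im,K,R,t=cam("wrist");cv2.imwrite("pics/w5.png",im);np.savez("w5.npz",K=K,R=R,t=t,im=im)
E
```

```text
time_s: 6.95
ee_pos: [0.626, -0.112, 0.3176]
ee_rot: [[-0.299, 0.954, -0.003], [0.954, 0.299, 0.003], [0.004, -0.002, -1.0]]
wrist_force: [0.3, 0.5, -0.7]
opening: 0.246
t6.95 shift cm [-0.03  0.09 -0.24] rot [-0.12 -0.23 -0.11] pos [ 0.626  -0.112   0.3176] F [ 0.28  0.52 -0.68] op 0.246
[-0.19694887  0.35324702  1.50885992  0.00263323  1.28332071 -2.07198098]
```

View pics/w5.png

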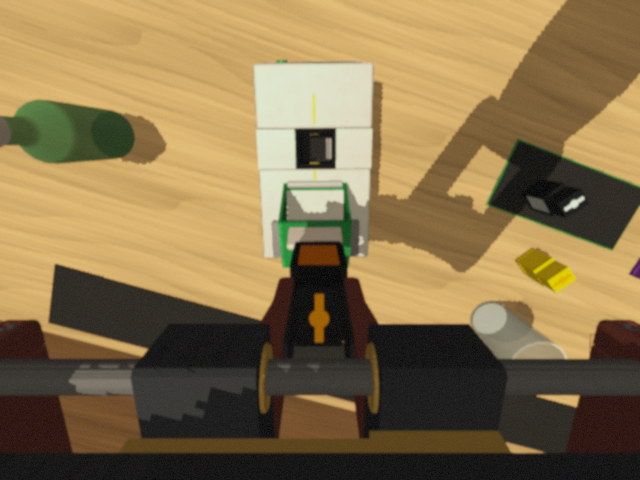

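```bash
python3 - <<'E'
from h import *
b=np.load("w5.npz");W=[b[k] for k in "KRt"];im=b["im"]
cv2.imwrite("pics/w5c.png",cv2.resize(im[55:265,245:385],None,fx=2.8*1.0,fy=2.8,interpolation=cv2.INTER_CUBIC))
cv2.imwrite("pics/w5d.png",cv2.resize(im[115:180,280:350],None,fx=8,fy=8,interpolation=cv2.INTER_CUBIC))
g=cv2.cvtColor(im,cv2.COLOR_BGR2GRAY)
m=(g[120:178,285:345]<110).astype(np.uint8)
m=cv2.morphologyEx(m,cv2.MORPH_CLOSE,np.ones((9,9)));
cs,_=cv2.findContours(m,0,1);c=max(cs,key=cv2.contourArea)
r=cv2.minAreaRect(c);bx=cv2.boxPoints(r)+[285,120];print(r,bx)
w=[onz(*W,*p,.09) for p in bx];print(np.round(w,4),np.mean(w,0))
# yellow line
hsv=cv2.cvtColor(im,cv2.COLOR_BGR2HSV);ml=cv2.inRange(hsv,(20,60,150),(35,255,255));ml[:90]=0;ml[185:]=0;ml[:,:305]=0;ml[:,325:]=0;ml[128:168]=0
ys,xs=np.nonzero(ml);P=np.array([onz(*W,x,y,.09)[:2] for x,y in zip(xs,ys)])
v=cv2.fitLine(P.astype(np.float32),cv2.DIST_L2,0,1e-4,1e-4).ravel();print(len(xs),xs.min(),xs.max(),v,np.degrees(np.arctan2(v[1],v[0])))
# housing side edges
wm=(g>150)
for side in(0,1):
    Q=[]
    for y in range(72,122):
        xx=np.nonzero(wm[y,245:390])[0]+245; Q.append(onz(*W,(xx.min()-.5,xx.max()+.5)[side],y,.09)[:2])
    v=cv2.fitLine(np.array(Q,np.float32),cv2.DIST_HUBER,0,1e-4,1e-4).ravel();print(side,v,np.degrees(np.arctan2(v[1],v[0])))
E
```

```text
((29.5, 28.5), (39.0, 39.0), 90.0) [[295. 129.]
 [334. 129.]
 [334. 168.]
 [295. 168.]]
[[ 0.5476 -0.1615  0.09  ]
 [ 0.5352 -0.1218  0.09  ]
 [ 0.574  -0.1091  0.09  ]
 [ 0.5868 -0.1501  0.09  ]] [ 0.56091441 -0.13563133  0.09      ]
162 312 316 [ 0.9512455   0.30843484  0.540131   -0.14288065] 17.964931
0 [ 0.97033936  0.24174672  0.53501964 -0.22003937] 13.9896555
1 [ 0.9361556   0.35158598  0.4888855  -0.07596122] 20.58435
```

View pics/w5d.png

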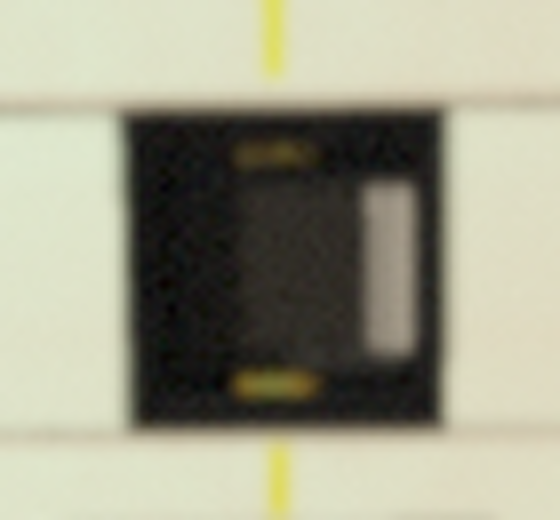

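View pics/w5c.png

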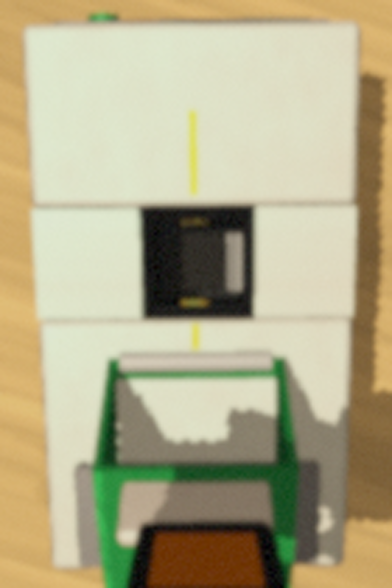

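```bash
python3 - <<'E'
from h import *
for f,(r0,r1,c0,c1) in (("w5.npz",(70,165,230,400)),("a_top.npz",None and 0 or (0,0,0,0))):
    if not r1: continue
    b=np.load(f);W=[b[k] for k in "KRt"];im=b["im"]
    hsv=cv2.cvtColor(im,cv2.COLOR_BGR2HSV); wm=(hsv[...,1]<60)&(hsv[...,2]>130)
    for side in(0,1):
        Q=[]
        for y in range(r0,r1):
            xx=np.nonzero(wm[y,c0:c1])[0]+c0; Q.append(onz(*W,(xx.min()-.5,xx.max()+.5)[side],y,.09)[:2])
            if y%20==0: print(y,xx.min(),xx.max())
        v=cv2.fitLine(np.array(Q,np.float32),cv2.DIST_HUBER,0,1e-4,1e-4).ravel();print(side,v,np.degrees(np.arctan2(v[1],v[0])))
# well centre
p=onz(*W,314.2,148.2,.09);print("well wrist",p)
q=onz(*W,314.2+1.1,148.2,.09);print(q)
a=np.load("a_top.npz");T=[a[k] for k in "KRt"]
# held cell dot
m=cv2.inRange(hsv,(12,150,130),(28,255,255));m[:,:300]=0;m[:,340:]=0;m[:288]=0;m[350:]=0
ys,xs=np.nonzero(m);print(xs.mean(),ys.mean(),(ys.min()+ys.max())/2)
C=np.array(manip.get_calibration("wrist")["T_tool_cam"]);o=C[:3,3];d=C[:3,:3]@np.linalg.inv(W[0])@[xs.mean(),ys.mean(),1]
for z in(-.019,-.021,-.023):print("dot in tool",z,o+d*(z-o[2])/d[2])
E
```

```text
80 254 372
100 255 371
120 257 371
140 257 371
160 258 370
0 [ 0.95560414  0.29465362  0.5429297  -0.20635697] 17.136766
80 254 372
100 255 371
120 257 371
140 257 371
160 258 370
1 [ 0.9474079   0.32002854  0.5042076  -0.08998168] 18.66465
well wrist [ 0.56042142 -0.13612866  0.09      ]
[ 0.5600662  -0.13499175  0.09      ]
318.70057581573894 317.70441458733205 317.5
dot in tool -0.019 [ 0.00034952  0.00109918 -0.019     ]
dot in tool -0.021 [ 3.48999052e-04  1.70846904e-05 -2.10000000e-02]
dot in tool -0.023 [ 0.00034848 -0.00106501 -0.023     ]
```

```bash
python3 - <<'E'
from h import *
go([.5605,-.1364,.165],Rdown(107.9))
E
```

```text
t7.00 shift cm [-0.5  -7.   15.31] rot [-0.09 -0.22 -0.44] pos [ 0.6262 -0.1111  0.318 ] F [-0.66  0.76 -1.22] op 0.251
```

```bash
python3 -m crank '[{"x":-0.5,"y":-4,"z":0,"ax":0,"ay":-0.2,"az":-0.5},{"x":-0.5,"y":-7,"z":0,"ax":0,"ay":-0.2,"az":-0.5},{"x":-0.5,"y":-7,"z":3,"ax":0,"ay":-0.2,"az":-0.5},{"x":-0.5,"y":-7,"z":7,"ax":0,"ay":-0.2,"az":-0.5},{"x":-0.5,"y":-7,"z":11,"ax":0,"ay":-0.2,"az":-0.5},{"x":-0.5,"y":-7,"z":14,"ax":0,"ay":-0.2,"az":-0.5},{"x":-0.5,"y":-7,"z":15.3,"ax":0,"ay":-0.2,"az":-0.5},{"x":-0.5,"y":-7,"z":15.3,"ax":0,"ay":-0.2,"az":-0.5},{"x":-0.5,"y":-7,"z":15.3,"ax":0,"ay":-0.2,"az":-0.5},{"x":-0.5,"y":-7,"z":15.3,"ax":0,"ay":-0.2,"az":-0.5}]'
python3 - <<'E'
from h import *
go([.5605,-.1364,.149],Rdown(107.9))
for n in("wrist","scene","top"):
    im,K,R,t=cam(n);np.savez(f"b_{n}.npz",K=K,R=R,t=t,im=im)
    if n=="scene": c=cv2.resize(im[170:310,220:340],None,fx=4.2,fy=4.2,interpolation=cv2.INTER_CUBIC)
    elif n=="top": c=cv2.resize(im[190:310,310:420],None,fx=5,fy=5,interpolation=cv2.INTER_CUBIC)
    else: c=im
    cv2.imwrite(f"pics/b_{n}.png",c)
E
```

```text
time_s: 8.0
ee_pos: [0.5619, -0.1364, 0.1669]
ee_rot: [[-0.309, 0.951, 0.001], [0.951, 0.309, -0.001], [-0.001, 0.001, -1.0]]
wrist_force: [0.2, 0.0, -1.6]
opening: 0.25
t8.00 shift cm [ 0.05 -0.13  1.79] rot [0.06 0.08 0.09] pos [ 0.5619 -0.1364  0.1669] F [ 0.16  0.02 -1.56] op 0.25
```

View pics/b_scene.png

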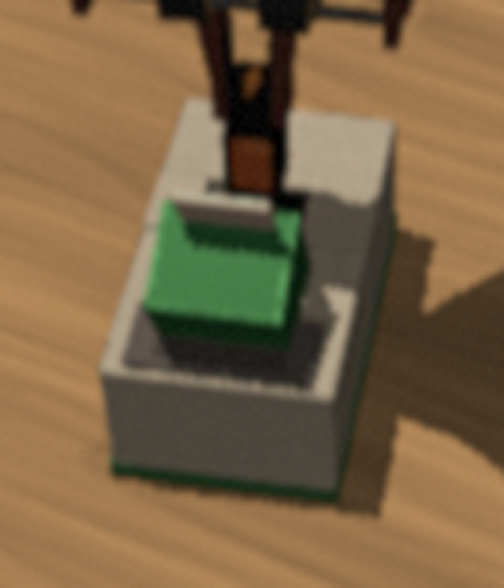

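View pics/b_top.png

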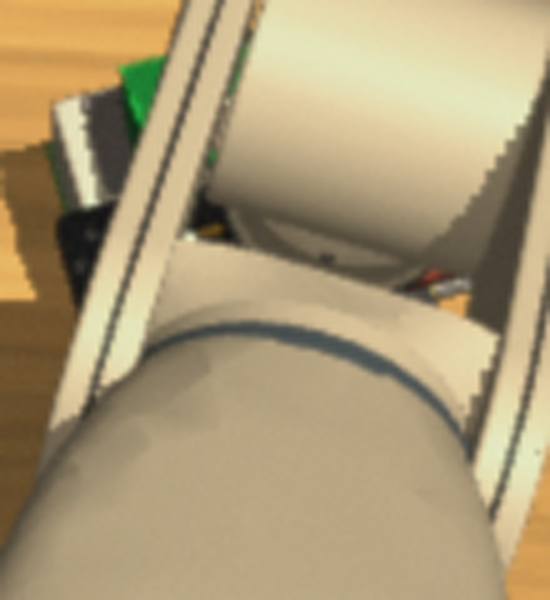

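View pics/b_wrist.png

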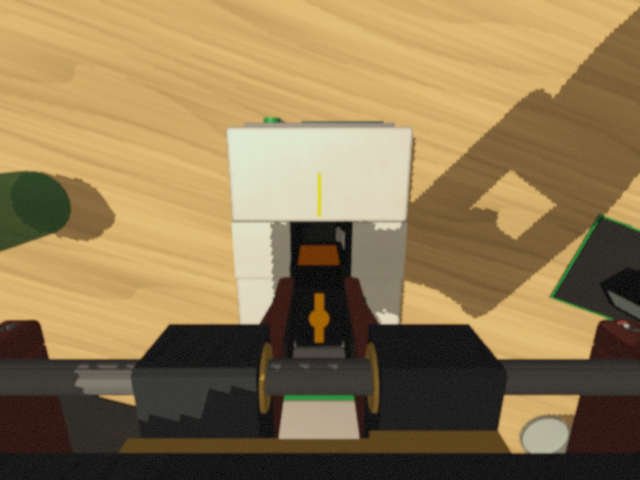

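```bash
python3 - <<'E'
from h import *
b=np.load("b_wrist.npz");W=[b[k] for k in "KRt"];im=b["im"]
cv2.imwrite("pics/b_wc.png",cv2.resize(im[110:350,220:420],None,fx=2.5*1,fy=2.5,interpolation=cv2.INTER_CUBIC)[:600])
g=cv2.cvtColor(im,cv2.COLOR_BGR2GRAY)
print("front well col",g[212:230,300],g[212:230,340])
print("housing front",g[118:134,280],g[118:134,340])
print("row200",g[200,308:332], im[200,308:332,0])
E
```

```text
front well col [217 216 216 216 216 215 210 196 166 112  51  30  19  11  23  12  15  12] [215 215 215 214 214 212 207 193 162 110  50  26  12  12  28  36  51  60]
housing front [135 110  95  93 110 133 150 156 158 175 198 213 221 224 226 226] [173 167 151 129 117 129 143 148 153 173 195 212 216 221 222 222]
row200 [218 218 217 217 217 216 216 215 213 208 201 196 200 207 213 216 216 216
 216 216 217 216 216 216] [194 193 192 192 193 190 190 189 176 134  75  42  71 130 172 189 190 192
 192 192 192 191 191 191]
```

View pics/b_wc.png

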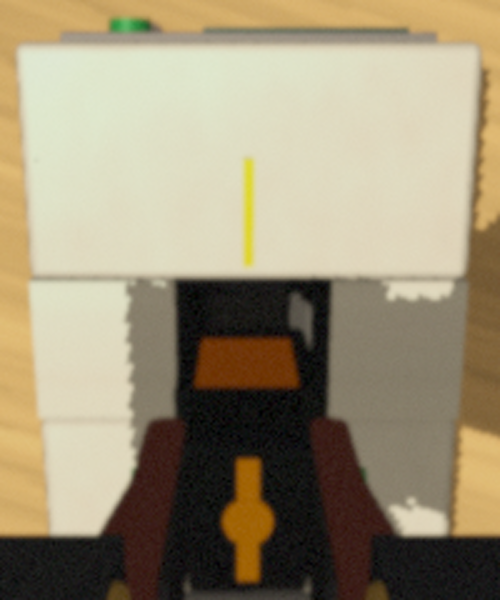

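```bash
python3 - <<'E'
from h import *
b=np.load("b_wrist.npz");W=[b[k] for k in "KRt"]
s=manip.get_state();ex=np.array([np.cos(np.radians(17.9)),np.sin(np.radians(17.9)),0]);ey=np.array([-ex[1],ex[0],0])
f=onz(*W,319,220.6,.09);h=onz(*W,319,127.5,.09);r=onz(*W,319,276.8,.09);rr=onz(*W,250,276.8,.09)
print("centre from front",f+ex*.0198,"from housing",h+ex*.085,"rear seam",r-ex*.0198, (f+r)/2,"len",(r-f)@ex,(f-h)@ex)
w=np.array([.5604,-.1361,.09]);print("well est w5 in (x,y)",ex@w,ey@w,"front",ex@f+.0198,"y line",ey@f,"seams mid",ex@(f+r)/2,"house",ex@h+.085)
# dot
im=b["im"];hsv=cv2.cvtColor(im,cv2.COLOR_BGR2HSV);m=cv2.inRange(hsv,(12,150,130),(28,255,255));m[:,:300]=0;m[:,340:]=0;m[:288]=0;m[350:]=0
ys,xs=np.nonzero(m);print(xs.mean(),ys.mean())
C=-W[1].T@W[2]
# find dot height from line length
ya=ys.min()-.5;yb=ys.max()+.5
p=np.array([.5619,-.1364,.1669]);R0=np.array(s["ee_rot"])
for z in(.018,.020,.021,.022,.024):
    q=onz(*W,xs.mean(),ys.mean(),p[2]+z);L=np.linalg.norm(onz(*W,319,ya,p[2]+z)-onz(*W,319,yb,p[2]+z))
    print(z,"dot x,y",ex@q,ey@q,"linelen",L)
print("tcp",ex@p,ey@p)
# glass: top and bottom edges of clear face
m=cv2.inRange(hsv,(5,150,60),(18,255,200));m[:230]=0;m[275:]=0;m[:,:280]=0;m[:,360:]=0
ys,xs=np.nonzero(m);print("glass rows",ys.min(),ys.max(),xs[ys==ys.min()+2].min(),xs[ys==ys.min()+2].max(),xs[ys==ys.max()-2].min(),xs[ys==ys.max()-2].max())
E
```

```text
centre from front [ 0.55896708 -0.13684821  0.09      ] from housing [ 0.56191149 -0.13598727  0.09      ] rear seam [ 0.56155051 -0.13595241  0.09      ] [ 0.56025879 -0.13640031  0.09      ] len 0.042333711747141914 0.062133500812722266
well est w5 in (x,y) 0.4914422682514834 -0.3017546469830034 front 0.48984873898560916 y line -0.3020262219638329 seams mid 0.4912155948591802 house 0.492915238172887
318.7017208413002 317.5697896749522
0.018 dot x,y 0.49431664737847203 -0.3021303870484577 linelen 0.024506041340882183
0.02 dot x,y 0.4932326188432385 -0.3021299854996163 linelen 0.024164046709827868
0.021 dot x,y 0.49269060457562147 -0.3021297847251956 linelen 0.023993049394300837
0.022 dot x,y 0.4921485903080047 -0.3021295839507749 linelen 0.023822052078773786
0.024 dot x,y 0.49106456177277114 -0.3021291824019334 linelen 0.02348005744771958
tcp 0.49277745287196256 -0.30250116023086693
glass rows 245 265 300 336 298 339
```

```bash
python3 - <<'E'
from h import *
ex=np.array([np.cos(np.radians(17.9)),np.sin(np.radians(17.9)),0]);ey=np.array([-ex[1],ex[0],0])
t=ex*.4914-ey*.3023;print(t);go([t[0],t[1],.149],Rdown(107.9))
E
```

```text
[ 0.5605274  -0.13663195  0.        ]
t8.15 shift cm [ 0.02 -0.08  1.75] rot [0.03 0.06 0.07] pos [ 0.5614 -0.1366  0.1665] F [ 0.26 -0.6  -1.73] op 0.25
```

```bash
python3 -m crank '[{"x":0,"y":-0.08,"z":0.5,"ax":0,"ay":0,"az":0},{"x":0,"y":-0.08,"z":1,"ax":0,"ay":0,"az":0},{"x":0,"y":-0.08,"z":1.4,"ax":0,"ay":0,"az":0},{"x":0,"y":-0.08,"z":1.75,"ax":0,"ay":0,"az":0},{"x":0,"y":-0.08,"z":1.75,"ax":0,"ay":0,"az":0},{"x":0,"y":-0.08,"z":1.75,"ax":0,"ay":0,"az":0}]'
python3 -c "
from h import *
go([.5605,-.1366,.140],Rdown(107.9))"
```

```text
time_s: 8.75
ee_pos: [0.5605, -0.1369, 0.1488]
ee_rot: [[-0.308, 0.951, 0.0], [0.951, 0.308, -0.001], [-0.001, 0.0, -1.0]]
wrist_force: [-0.9, -0.3, -0.9]
opening: 0.252
t8.75 shift cm [0.03 0.01 0.88] rot [0.01 0.04 0.07] pos [ 0.5605 -0.1369  0.1488] F [-0.93 -0.29 -0.87] op 0.252
```

```bash
python3 -m crank '[{"x":0,"y":0,"z":0.2,"ax":0,"ay":0,"az":0},{"x":0,"y":0,"z":0.4,"ax":0,"ay":0,"az":0},{"x":0,"y":0,"z":0.6,"ax":0,"ay":0,"az":0},{"x":0,"y":0,"z":0.6,"ax":0,"ay":0,"az":0}]'
python3 -m crank '[{"x":0,"y":0,"z":0.1,"ax":0,"ay":0,"az":0},{"x":0,"y":0,"z":0.2,"ax":0,"ay":0,"az":0},{"x":0,"y":0,"z":0.2,"ax":0,"ay":0,"az":0}]'
python3 -m crank '[{"x":0,"y":0,"z":0.1,"ax":0,"ay":0,"az":0},{"x":0,"y":0,"z":0.2,"ax":0,"ay":0,"az":0},{"x":0,"y":0,"z":0.2,"ax":0,"ay":0,"az":0}]'
```

```text
time_s: 9.15
ee_pos: [0.5603, -0.1368, 0.1424]
ee_rot: [[-0.308, 0.951, -0.0], [0.951, 0.308, -0.001], [-0.0, -0.0, -1.0]]
wrist_force: [0.6, 0.6, -1.8]
opening: 0.245
time_s: 9.45
ee_pos: [0.5602, -0.1367, 0.1403]
ee_rot: [[-0.308, 0.951, -0.0], [0.951, 0.308, -0.0], [-0.0, -0.001, -1.0]]
wrist_force: [0.2, -0.8, -1.4]
opening: 0.249
time_s: 9.75
ee_pos: [0.5603, -0.1368, 0.1382]
ee_rot: [[-0.308, 0.951, -0.0], [0.951, 0.308, -0.0], [-0.0, -0.0, -1.0]]
wrist_force: [0.1, 0.2, -1.3]
opening: 0.25
```

```bash
for i in 1; do :; done; python3 -m crank '[{"x":0,"y":0,"z":0.1,"ax":0,"ay":0,"az":0},{"x":0,"y":0,"z":0.2,"ax":0,"ay":0,"az":0},{"x":0,"y":0,"z":0.2,"ax":0,"ay":0,"az":0}]'
python3 -m crank '[{"x":0,"y":0,"z":0.1,"ax":0,"ay":0,"az":0},{"x":0,"y":0,"z":0.2,"ax":0,"ay":0,"az":0},{"x":0,"y":0,"z":0.2,"ax":0,"ay":0,"az":0}]'
python3 -m crank '[{"x":0,"y":0,"z":0.1,"ax":0,"ay":0,"az":0},{"x":0,"y":0,"z":0.2,"ax":0,"ay":0,"az":0},{"x":0,"y":0,"z":0.2,"ax":0,"ay":0,"az":0}]'
python3 -m crank '[{"x":0,"y":0,"z":0.1,"ax":0,"ay":0,"az":0},{"x":0,"y":0,"z":0.2,"ax":0,"ay":0,"az":0},{"x":0,"y":0,"z":0.2,"ax":0,"ay":0,"az":0}]'
```

```text
time_s: 10.05
ee_pos: [0.5604, -0.1367, 0.1361]
ee_rot: [[-0.308, 0.951, -0.0], [0.951, 0.308, -0.0], [-0.0, -0.0, -1.0]]
wrist_force: [-0.2, -0.6, -1.3]
opening: 0.253
time_s: 10.35
ee_pos: [0.5604, -0.1367, 0.134]
ee_rot: [[-0.308, 0.951, -0.0], [0.951, 0.308, -0.0], [-0.0, -0.0, -1.0]]
wrist_force: [-0.5, 1.0, -1.6]
opening: 0.25
time_s: 10.65
ee_pos: [0.5603, -0.1367, 0.1318]
ee_rot: [[-0.308, 0.951, -0.0], [0.951, 0.308, -0.0], [-0.0, -0.0, -1.0]]
wrist_force: [0.2, 0.6, -1.1]
opening: 0.254
time_s: 10.95
ee_pos: [0.5603, -0.1367, 0.1297]
ee_rot: [[-0.308, 0.951, -0.0], [0.951, 0.308, -0.0], [-0.0, -0.0, -1.0]]
wrist_force: [0.2, 0.2, -1.7]
opening: 0.252
```

```bash
python3 -m crank '[{"x":0,"y":0,"z":0.1,"ax":0,"ay":0,"az":0},{"x":0,"y":0,"z":0.1,"ax":0,"ay":0,"az":0}]' | grep -E "pos|force"
python3 -m crank '[{"x":0,"y":0,"z":0.1,"ax":0,"ay":0,"az":0},{"x":0,"y":0,"z":0.1,"ax":0,"ay":0,"az":0}]' | grep -E "pos|force"
python3 -m crank '[{"x":0,"y":0,"z":0.1,"ax":0,"ay":0,"az":0},{"x":0,"y":0,"z":0.1,"ax":0,"ay":0,"az":0}]' | grep -E "pos|force"
python3 -m crank '[{"x":0,"y":0,"z":0.1,"ax":0,"ay":0,"az":0},{"x":0,"y":0,"z":0.1,"ax":0,"ay":0,"az":0}]' | grep -E "pos|force"
```

```text
ee_pos: [0.5603, -0.1367, 0.1285]
wrist_force: [0.8, 0.2, -0.8]
ee_pos: [0.5603, -0.1367, 0.1274]
wrist_force: [0.6, 0.3, -2.7]
ee_pos: [0.5603, -0.1367, 0.1263]
wrist_force: [0.7, 0.5, -1.0]
ee_pos: [0.5604, -0.1367, 0.1253]
wrist_force: [-0.0, -1.1, -1.4]
```

```bash
python3 -m crank '[{"x":0,"y":0,"z":0.1,"ax":0,"ay":0,"az":0},{"x":0,"y":0,"z":0.1,"ax":0,"ay":0,"az":0}]' | grep -E "pos|force"
python3 -m crank '[{"x":0,"y":0,"z":0.1,"ax":0,"ay":0,"az":0},{"x":0,"y":0,"z":0.1,"ax":0,"ay":0,"az":0}]' | grep -E "pos|force"
python3 -m crank '[{"x":0,"y":0,"z":0.1,"ax":0,"ay":0,"az":0},{"x":0,"y":0,"z":0.1,"ax":0,"ay":0,"az":0}]' | grep -E "pos|force"
```

```text
ee_pos: [0.5605, -0.1369, 0.1243]
wrist_force: [0.4, -1.1, -0.2]
ee_pos: [0.5606, -0.1371, 0.1233]
wrist_force: [0.2, -1.3, 0.2]
ee_pos: [0.5607, -0.1371, 0.1225]
wrist_force: [0.3, -0.2, 1.1]
```

```bash
python3 -m crank '[{"x":0,"y":0,"z":0.1,"ax":0,"ay":0,"az":0},{"x":0,"y":0,"z":0.1,"ax":0,"ay":0,"az":0}]' | grep -E "pos|force"
python3 -m crank '[{"x":0,"y":0,"z":0.1,"ax":0,"ay":0,"az":0},{"x":0,"y":0,"z":0.1,"ax":0,"ay":0,"az":0}]' | grep -E "pos|force"
python3 -m crank '[{"x":0,"y":0,"z":0.1,"ax":0,"ay":0,"az":0},{"x":0,"y":0,"z":0.1,"ax":0,"ay":0,"az":0}]' | grep -E "pos|force"
python3 -m crank '[{"x":0,"y":0,"z":0.1,"ax":0,"ay":0,"az":0},{"x":0,"y":0,"z":0.1,"ax":0,"ay":0,"az":0}]' | grep -E "pos|force|op"
```

```text
ee_pos: [0.5608, -0.137, 0.1215]
wrist_force: [0.0, -0.8, 1.5]
ee_pos: [0.5609, -0.1371, 0.1203]
wrist_force: [1.2, -0.2, 1.0]
ee_pos: [0.5609, -0.137, 0.1191]
wrist_force: [1.2, 0.2, 0.2]
ee_pos: [0.5608, -0.137, 0.1179]
wrist_force: [0.9, -0.1, 0.2]
opening: 0.247
```

```bash
for k in a; do python3 -m crank '[{"x":0,"y":0,"z":0.1,"ax":0,"ay":0,"az":0},{"x":0,"y":0,"z":0.1,"ax":0,"ay":0,"az":0}]' | grep -E "pos|force"; done
python3 -m crank '[{"x":0,"y":0,"z":0.05,"ax":0,"ay":0,"az":0},{"x":0,"y":0,"z":0.05,"ax":0,"ay":0,"az":0}]' | grep -E "pos|force"
python3 -m crank '[{"x":0,"y":0,"z":0.05,"ax":0,"ay":0,"az":0},{"x":0,"y":0,"z":0.05,"ax":0,"ay":0,"az":0}]' | grep -E "pos|force"
python3 -m crank '[{"x":0,"y":0,"z":0.05,"ax":0,"ay":0,"az":0},{"x":0,"y":0,"z":0.05,"ax":0,"ay":0,"az":0}]' | grep -E "pos|force"
python3 -m crank '[{"x":0,"y":0,"z":0.05,"ax":0,"ay":0,"az":0},{"x":0,"y":0,"z":0.05,"ax":0,"ay":0,"az":0}]' | grep -E "pos|force"
```

```text
ee_pos: [0.5608, -0.1371, 0.1168]
wrist_force: [0.7, -0.6, 0.5]
ee_pos: [0.5608, -0.1371, 0.1162]
wrist_force: [0.5, -0.4, 2.2]
ee_pos: [0.5608, -0.1371, 0.1156]
wrist_force: [0.4, -0.2, 1.2]
ee_pos: [0.5607, -0.1371, 0.1151]
wrist_force: [1.1, -1.0, 1.4]
ee_pos: [0.5608, -0.1371, 0.1146]
wrist_force: [0.0, -0.5, 1.7]
```

```bash
python3 -m crank '[{"x":0,"y":0,"z":0.05,"ax":0,"ay":0,"az":0},{"x":0,"y":0,"z":0.05,"ax":0,"ay":0,"az":0}]' | grep -E "pos|force"
python3 -m crank '[{"x":0,"y":0,"z":0.05,"ax":0,"ay":0,"az":0},{"x":0,"y":0,"z":0.05,"ax":0,"ay":0,"az":0}]' | grep -E "pos|force"
```

```text
ee_pos: [0.5607, -0.1371, 0.114]
wrist_force: [0.3, -0.9, 2.2]
ee_pos: [0.5607, -0.1371, 0.1134]
wrist_force: [0.9, -1.5, 1.7]
```

```bash
python3 -m crank '[{"x":0,"y":0,"z":0.05,"ax":0,"ay":0,"az":0},{"x":0,"y":0,"z":0.05,"ax":0,"ay":0,"az":0}]' | grep -E "pos|force"
python3 -m crank '[{"x":0,"y":0,"z":0.05,"ax":0,"ay":0,"az":0},{"x":0,"y":0,"z":0.05,"ax":0,"ay":0,"az":0}]' | grep -E "pos|force"
```

```text
ee_pos: [0.5607, -0.1371, 0.1128]
wrist_force: [1.7, -1.1, 1.4]
ee_pos: [0.5607, -0.1371, 0.1122]
wrist_force: [0.5, -0.9, 1.3]
```

```bash
python3 -m crank '[{"x":0,"y":0,"z":0.05,"ax":0,"ay":0,"az":0},{"x":0,"y":0,"z":0.05,"ax":0,"ay":0,"az":0}]' | grep -E "pos|force"
python3 -m crank '[{"x":0,"y":0,"z":0.05,"ax":0,"ay":0,"az":0},{"x":0,"y":0,"z":0.05,"ax":0,"ay":0,"az":0}]' | grep -E "pos|force"
```

```text
ee_pos: [0.5607, -0.1371, 0.1117]
wrist_force: [0.6, -0.1, 1.5]
ee_pos: [0.5607, -0.1371, 0.1111]
wrist_force: [1.1, 0.6, 0.2]
```

```bash
python3 -m crank '[{"x":0,"y":0,"z":0.05,"ax":0,"ay":0,"az":0},{"x":0,"y":0,"z":0.05,"ax":0,"ay":0,"az":0}]' | grep -E "pos|force"
python3 -m crank '[{"x":0,"y":0,"z":0.05,"ax":0,"ay":0,"az":0},{"x":0,"y":0,"z":0.05,"ax":0,"ay":0,"az":0}]' | grep -E "pos|force"
```

```text
ee_pos: [0.5607, -0.1371, 0.1105]
wrist_force: [1.2, -0.1, 1.3]
ee_pos: [0.5607, -0.1371, 0.11]
wrist_force: [0.3, -0.8, 0.8]
```

```bash
python3 -m crank '[{"x":0,"y":0,"z":0.05,"ax":0,"ay":0,"az":0},{"x":0,"y":0,"z":0.05,"ax":0,"ay":0,"az":0}]' | grep -E "pos|force"
python3 -m crank '[{"x":0,"y":0,"z":0.05,"ax":0,"ay":0,"az":0},{"x":0,"y":0,"z":0.05,"ax":0,"ay":0,"az":0}]' | grep -E "pos|force|time"
```

```text
ee_pos: [0.5607, -0.1371, 0.1094]
wrist_force: [-0.4, -1.3, 1.2]
time_s: 16.15
ee_pos: [0.5606, -0.1371, 0.1088]
wrist_force: [0.4, -0.6, 1.2]
```

```bash
python3 -m crank '[{"x":0,"y":0,"z":0.05,"ax":0,"ay":0,"az":0},{"x":0,"y":0,"z":0.05,"ax":0,"ay":0,"az":0}]' | grep -E "pos|force"
python3 -m crank '[{"x":0,"y":0,"z":0.05,"ax":0,"ay":0,"az":0},{"x":0,"y":0,"z":0.05,"ax":0,"ay":0,"az":0}]' | grep -E "pos|force"
```

```text
ee_pos: [0.5606, -0.1371, 0.1082]
wrist_force: [0.7, -1.0, 0.7]
ee_pos: [0.5606, -0.1371, 0.1077]
wrist_force: [0.6, -0.2, 1.0]
```

```bash
python3 -m crank '[{"x":0,"y":0,"z":0.05,"ax":0,"ay":0,"az":0},{"x":0,"y":0,"z":0.05,"ax":0,"ay":0,"az":0}]' | grep -E "pos|force"
python3 -m crank '[{"x":0,"y":0,"z":0.05,"ax":0,"ay":0,"az":0},{"x":0,"y":0,"z":0.05,"ax":0,"ay":0,"az":0}]' | grep -E "pos|force|op"
```

```text
ee_pos: [0.5606, -0.1372, 0.1071]
wrist_force: [0.1, -0.1, 1.1]
ee_pos: [0.5606, -0.1372, 0.1065]
wrist_force: [0.5, -0.4, 1.2]
opening: 0.249
```

```bash
python3 -m crank '[{"x":0,"y":0,"z":0.05,"ax":0,"ay":0,"az":0},{"x":0,"y":0,"z":0.05,"ax":0,"ay":0,"az":0}]' | grep -E "pos|force"
python3 -m crank '[{"x":0,"y":0,"z":0.05,"ax":0,"ay":0,"az":0},{"x":0,"y":0,"z":0.05,"ax":0,"ay":0,"az":0}]' | grep -E "pos|force"
```

```text
ee_pos: [0.5606, -0.1372, 0.1059]
wrist_force: [0.5, -0.1, 1.3]
ee_pos: [0.5606, -0.1372, 0.1054]
wrist_force: [0.2, -0.9, 1.5]
```

```bash
python3 -m crank '[{"x":0,"y":0,"z":0.05,"ax":0,"ay":0,"az":0},{"x":0,"y":0,"z":0.05,"ax":0,"ay":0,"az":0}]' | grep -E "pos|force"
python3 -m crank '[{"x":0,"y":0,"z":0.05,"ax":0,"ay":0,"az":0},{"x":0,"y":0,"z":0.05,"ax":0,"ay":0,"az":0}]' | grep -E "pos|force|op"
```

```text
ee_pos: [0.5606, -0.1372, 0.1048]
wrist_force: [0.9, -1.5, 1.6]
ee_pos: [0.5606, -0.1372, 0.1042]
wrist_force: [0.5, -0.4, 1.3]
opening: 0.251
```

```bash
python3 -m crank '[{"x":0,"y":0,"z":0.05,"ax":0,"ay":0,"az":0},{"x":0,"y":0,"z":0.05,"ax":0,"ay":0,"az":0}]' | grep -E "pos|force"
python3 -m crank '[{"x":0,"y":0,"z":0.05,"ax":0,"ay":0,"az":0},{"x":0,"y":0,"z":0.05,"ax":0,"ay":0,"az":0}]' | grep -E "pos|force|op"
```

```text
ee_pos: [0.5606, -0.1372, 0.1037]
wrist_force: [0.2, -0.9, 1.6]
ee_pos: [0.5606, -0.1372, 0.1031]
wrist_force: [-0.1, 0.5, 0.8]
opening: 0.25
```

```bash
python3 -m crank '[{"x":0,"y":0,"z":0.05,"ax":0,"ay":0,"az":0},{"x":0,"y":0,"z":0.05,"ax":0,"ay":0,"az":0}]' | grep -E "pos|force"
python3 -m crank '[{"x":0,"y":0,"z":0.05,"ax":0,"ay":0,"az":0},{"x":0,"y":0,"z":0.05,"ax":0,"ay":0,"az":0}]' | grep -E "pos|force"
```

```text
ee_pos: [0.5605, -0.1372, 0.1026]
wrist_force: [-0.1, -0.3, 1.8]
ee_pos: [0.5606, -0.1372, 0.1022]
wrist_force: [-0.2, 1.1, 4.0]
```

```bash
python3 -m crank '[{"x":0,"y":0,"z":0.05,"ax":0,"ay":0,"az":0},{"x":0,"y":0,"z":0.05,"ax":0,"ay":0,"az":0}]' | grep -E "pos|force"
python3 -m crank '[{"x":0,"y":0,"z":0.05,"ax":0,"ay":0,"az":0},{"x":0,"y":0,"z":0.05,"ax":0,"ay":0,"az":0}]' | grep -E "pos|force|op"
```

```text
ee_pos: [0.5606, -0.1372, 0.102]
wrist_force: [-0.0, -0.2, 5.2]
ee_pos: [0.5607, -0.1372, 0.1019]
wrist_force: [-0.7, 0.6, 7.2]
opening: 0.25
```

```bash
python3 - <<'E'
from h import *
im,K,R,t=cam("wrist");cv2.imwrite("pics/w6.png",im)
E
```

```text
(no output)
```

View pics/w6.png

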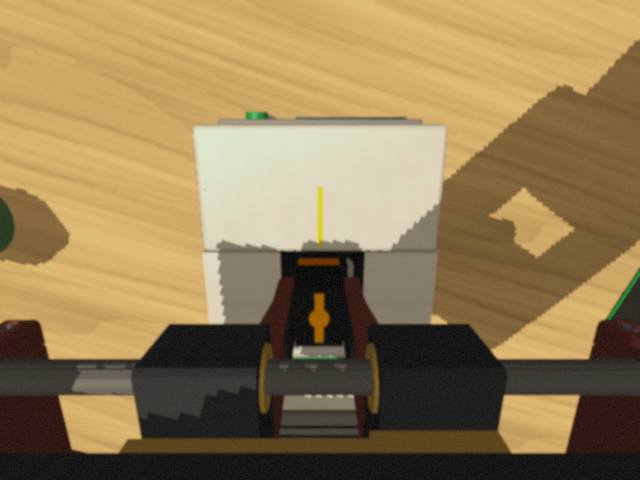

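The dot-line lies on the light-path line (both about col 319), and Fz rose from about 1.3 to 7.2 N at 42 mm depth, so the cell is on the cushion. Next I release it.

```bash
python3 -m crank '[{"x":0,"y":0,"z":0,"ax":0,"ay":0,"az":0},{"x":0,"y":0,"z":0,"ax":0,"ay":0,"az":0},{"x":0,"y":0,"z":0,"ax":0,"ay":0,"az":0},{"x":0,"y":0,"z":0,"ax":0,"ay":0,"az":0},{"x":0,"y":0,"z":0,"ax":0,"ay":0,"az":0},{"x":0,"y":0,"z":0,"ax":0,"ay":0,"az":0}]' 0.4
python3 - <<'E'
from h import *
im,K,R,t=cam("wrist");cv2.imwrite("pics/w7.png",im)
E
```

```text
time_s: 19.6
ee_pos: [0.5606, -0.1372, 0.1018]
ee_rot: [[-0.309, 0.951, 0.0], [0.951, 0.309, -0.001], [-0.001, -0.0, -1.0]]
wrist_force: [0.4, 0.4, -0.3]
opening: 0.598
```

View pics/w7.png

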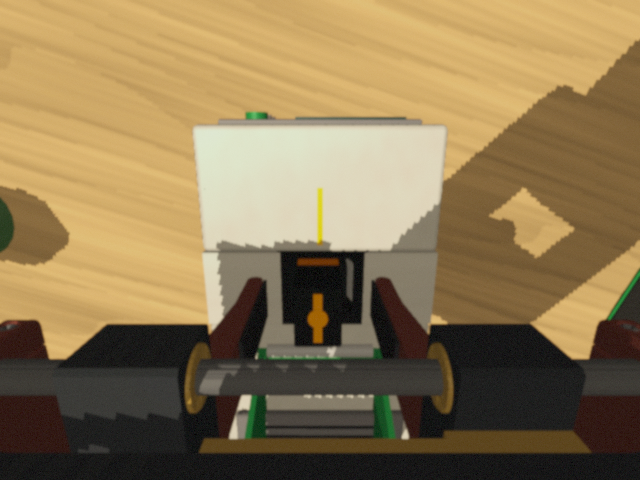

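```bash
python3 -m crank '[{"x":0,"y":0,"z":-0.5,"ax":0,"ay":0,"az":0},{"x":0,"y":0,"z":-2,"ax":0,"ay":0,"az":0},{"x":0,"y":0,"z":-4,"ax":0,"ay":0,"az":0},{"x":0,"y":0,"z":-8,"ax":0,"ay":0,"az":0},{"x":0,"y":0,"z":-12,"ax":0,"ay":0,"az":0},{"x":0,"y":0,"z":-16,"ax":0,"ay":0,"az":0},{"x":0,"y":0,"z":-18,"ax":0,"ay":0,"az":0},{"x":0,"y":4,"z":-18,"ax":0,"ay":0,"az":0},{"x":0,"y":8,"z":-18,"ax":0,"ay":0,"az":0},{"x":0,"y":11,"z":-18,"ax":0,"ay":0,"az":0},{"x":0,"y":11,"z":-18,"ax":0,"ay":0,"az":0},{"x":0,"y":11,"z":-18,"ax":0,"ay":0,"az":0}]'
python3 - <<'E'
from h import *
im,K,R,t=cam("wrist");cv2.imwrite("pics/w8.png",im);np.savez("w8.npz",K=K,R=R,t=t,im=im)
im,K,R,t=cam("scene");np.savez("c_scene.npz",K=K,R=R,t=t,im=im)
cv2.imwrite("pics/c_scene.png",cv2.resize(im[170:310,220:340],None,fx=4.2,fy=4.2,interpolation=cv2.INTER_CUBIC))
E
```

```text
time_s: 20.85
ee_pos: [0.665, -0.1028, 0.2823]
ee_rot: [[-0.309, 0.951, 0.0], [0.951, 0.309, -0.001], [-0.001, -0.0, -1.0]]
wrist_force: [-1.9, -0.6, -0.9]
opening: 0.596
```

View pics/w8.png

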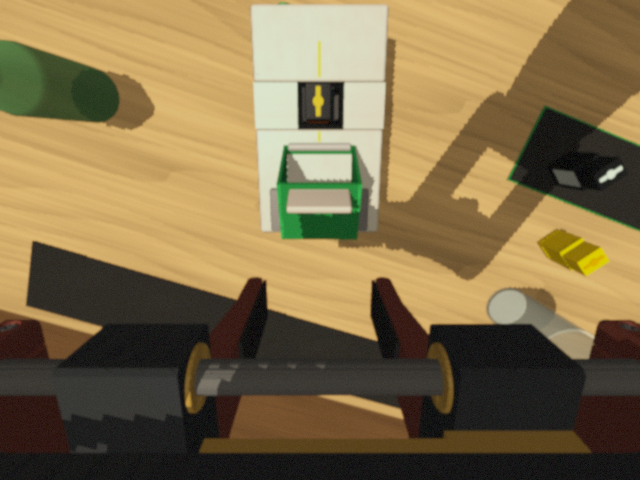

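View pics/c_scene.png

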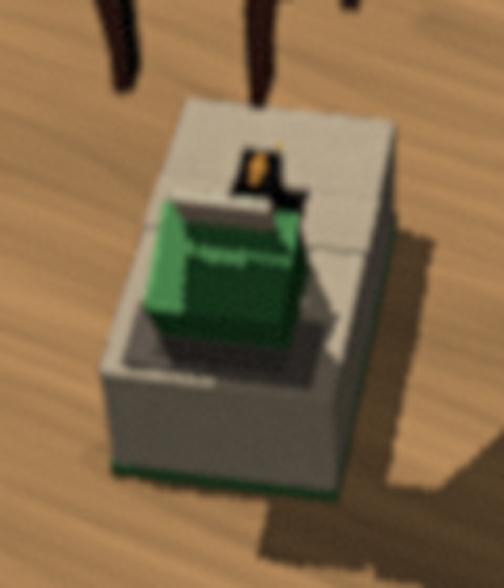

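```bash
python3 - <<'E'
from h import *
b=np.load("w8.npz");W=[b[k] for k in "KRt"]
a=np.radians(17.9);ex=np.array([np.cos(a),np.sin(a),0]);ey=np.array([-ex[1],ex[0],0])
w=ex*.4912-ey*.3023+[0,0,.09]
for th in np.arange(1.8,2.15,.05):
    P=lambda r,h,y=0:w+ex*(.036-r*np.cos(th)+h*np.sin(th))+ey*y+np.array([0,0,r*np.sin(th)+h*np.cos(th)])
    print(round(th,2),[np.round(proj(*W,P(*q)),1) for q in((.104,.004,.025),(.104,.004,-.025),(.104,.010,.025),(.076,.004,.025),(.076,0,.035),(.076,.058,.035),(.076,.058,-.035))],P(.104,.01)[2])
go(w+ex*.110+[0,0,.078],Rdown(107.9))
E
```

```text
1.8 [array([352.7, 184.1]), array([283.8, 184. ]), array([352.3, 192. ]), array([349.8, 172.1]), array([362.7, 167.2]), array([358.4, 232.3]), array([278.1, 232.1])] 0.18900813266440142
1.85 [array([352.4, 190.7]), array([284.2, 190.6]), array([351.9, 198.2]), array([349.5, 176.6]), array([362.3, 171.8]), array([357.9, 234.4]), array([278.7, 234.3])] 0.18721671864118605
1.9 [array([351.9, 197. ]), array([284.6, 196.9]), array([351.5, 204.2]), array([349.3, 180.9]), array([362. , 176.3]), array([357.3, 236.3]), array([279.3, 236.2])] 0.18518231345085606
1.95 [array([351.5, 203. ]), array([285. , 202.9]), array([351.1, 209.8]), array([349., 185.]), array([361.6, 180.6]), array([356.7, 237.8]), array([279.9, 237.7])] 0.1829100020468895
2.0 [array([351.1, 208.6]), array([285.4, 208.5]), array([350.6, 215. ]), array([348.7, 188.9]), array([361.3, 184.7]), array([356.2, 239.1]), array([280.4, 239. ])] 0.18040546402439947
2.05 [array([350.6, 213.9]), array([285.9, 213.8]), array([350.2, 219.9]), array([348.4, 192.7]), array([360.9, 188.7]), array([355.6, 240.1]), array([281., 240.])] 0.17767495942410388
2.1 [array([350.2, 218.8]), array([286.3, 218.7]), array([349.7, 224.4]), array([348.1, 196.2]), array([360.5, 192.4]), array([355.1, 240.8]), array([281.5, 240.7])] 0.17472531308548425
t20.95 shift cm [ 0.03  0.09 11.42] rot [-0.03  0.06  0.06] pos [ 0.6642 -0.1033  0.2822] F [-0.31 -0.25 -0.27] op 0.6
```

```bash
python3 -m crank '[{"x":0,"y":0.1,"z":2,"ax":0,"ay":0,"az":0},{"x":0,"y":0.1,"z":5,"ax":0,"ay":0,"az":0},{"x":0,"y":0.1,"z":7,"ax":0,"ay":0,"az":0},{"x":0,"y":0.1,"z":8.5,"ax":0,"ay":0,"az":0},{"x":0,"y":0.1,"z":9.5,"ax":0,"ay":0,"az":0},{"x":0,"y":0.1,"z":10.5,"ax":0,"ay":0,"az":0},{"x":0,"y":0.1,"z":11.2,"ax":0,"ay":0,"az":0},{"x":0,"y":0.1,"z":11.2,"ax":0,"ay":0,"az":0},{"x":0,"y":0.1,"z":11.2,"ax":0,"ay":0,"az":0}]' 1
python3 - <<'E'
from h import *
im,K,R,t=cam("wrist");cv2.imwrite("pics/w9.png",im)
E
```

```text
time_s: 21.85
ee_pos: [0.6655, -0.1032, 0.1707]
ee_rot: [[-0.308, 0.951, 0.001], [0.951, 0.308, -0.001], [-0.001, 0.0, -1.0]]
wrist_force: [-0.7, 0.3, -0.0]
opening: 0.006
```

View pics/w9.png

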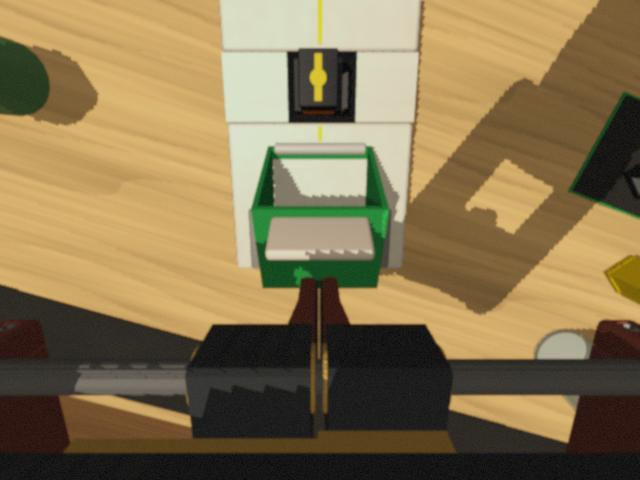

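```bash
python3 -m crank '[{"x":0,"y":-0.8,"z":0.1,"ax":0,"ay":0,"az":0},{"x":0,"y":-1.5,"z":0.1,"ax":0,"ay":0,"az":0},{"x":0,"y":-2.2,"z":0,"ax":0,"ay":0,"az":0},{"x":0,"y":-2.9,"z":0,"ax":0,"ay":0,"az":0},{"x":0,"y":-3.6,"z":-0.1,"ax":0,"ay":0,"az":0},{"x":0,"y":-4.2,"z":-0.3,"ax":0,"ay":0,"az":0},{"x":0,"y":-4.8,"z":-0.5,"ax":0,"ay":0,"az":0},{"x":0,"y":-5.4,"z":-0.7,"ax":0,"ay":0,"az":0},{"x":0,"y":-5.4,"z":-0.7,"ax":0,"ay":0,"az":0}]'
python3 - <<'E'
from h import *
im,K,R,t=cam("wrist");cv2.imwrite("pics/w10.png",im)
s=manip.get_state();a=np.radians(17.9);ex=np.array([np.cos(a),np.sin(a),0]);p=np.array(s["ee_pos"]);print("x,z mm",(ex@p-.4912)*1e3,(p[2]-.09)*1e3,s["wrist_force"])
E
```

```text
time_s: 22.8
ee_pos: [0.6131, -0.12, 0.1779]
ee_rot: [[-0.308, 0.951, -0.0], [0.951, 0.308, -0.001], [-0.001, -0.001, -1.0]]
wrist_force: [-0.1, -0.9, -0.4]
opening: 0.002
x,z mm 55.77241258500704 87.89527132470262 [ 0.20781777 -0.70806212 -0.91125709]
```

View pics/w10.png

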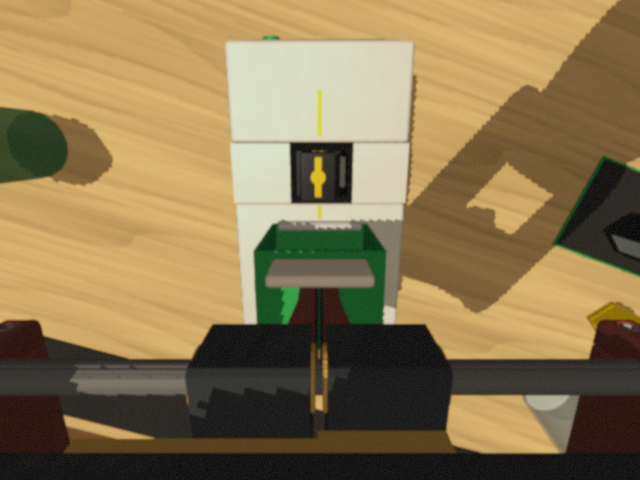

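```bash
python3 -m crank '[{"x":0,"y":-0.8,"z":-0.4,"ax":0,"ay":0,"az":0},{"x":0,"y":-1.6,"z":-0.7,"ax":0,"ay":0,"az":0},{"x":0,"y":-2.3,"z":-0.7,"ax":0,"ay":0,"az":0},{"x":0,"y":-3,"z":-0.7,"ax":0,"ay":0,"az":0},{"x":0,"y":-3.6,"z":-0.6,"ax":0,"ay":0,"az":0},{"x":0,"y":-4.3,"z":-0.4,"ax":0,"ay":0,"az":0},{"x":0,"y":-5,"z":-0.2,"ax":0,"ay":0,"az":0},{"x":0,"y":-5.5,"z":0,"ax":0,"ay":0,"az":0},{"x":0,"y":-6.1,"z":0.3,"ax":0,"ay":0,"az":0},{"x":0,"y":-6.6,"z":0.6,"ax":0,"ay":0,"az":0},{"x":0,"y":-7.2,"z":0.9,"ax":0,"ay":0,"az":0},{"x":0,"y":-7.2,"z":0.9,"ax":0,"ay":0,"az":0}]'
python3 - <<'E'
from h import *
im,K,R,t=cam("wrist");cv2.imwrite("pics/w11.png",im)
im,K,R,t=cam("scene");cv2.imwrite("pics/s11.png",cv2.resize(im[150:310,200:360],None,fx=3.7,fy=3.7,interpolation=cv2.INTER_CUBIC))
s=manip.get_state();a=np.radians(17.9);ex=np.array([np.cos(a),np.sin(a),0]);p=np.array(s["ee_pos"]);print("x,z mm",(ex@p-.4912)*1e3,(p[2]-.09)*1e3,s["wrist_force"])
E
```

```text
time_s: 24.05
ee_pos: [0.5438, -0.1423, 0.1683]
ee_rot: [[-0.308, 0.951, -0.002], [0.951, 0.308, -0.001], [-0.0, -0.002, -1.0]]
wrist_force: [-0.3, -0.1, 0.0]
opening: 0.006
x,z mm -16.678140332643476 78.7364462621365 [ 0.46169259  0.92158942 -0.17920325]
```

View pics/w11.png

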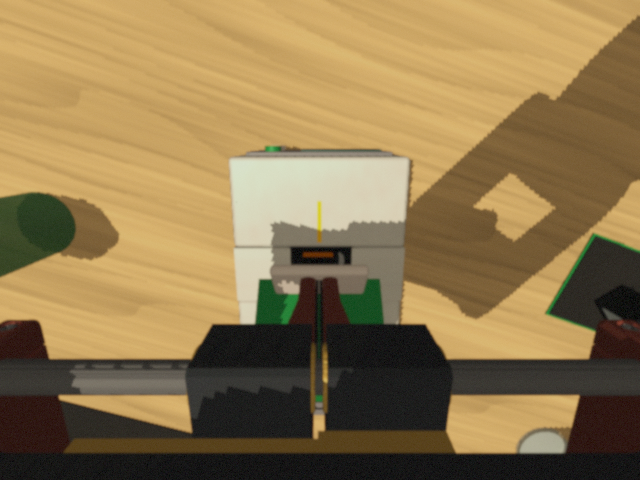

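View pics/s11.png

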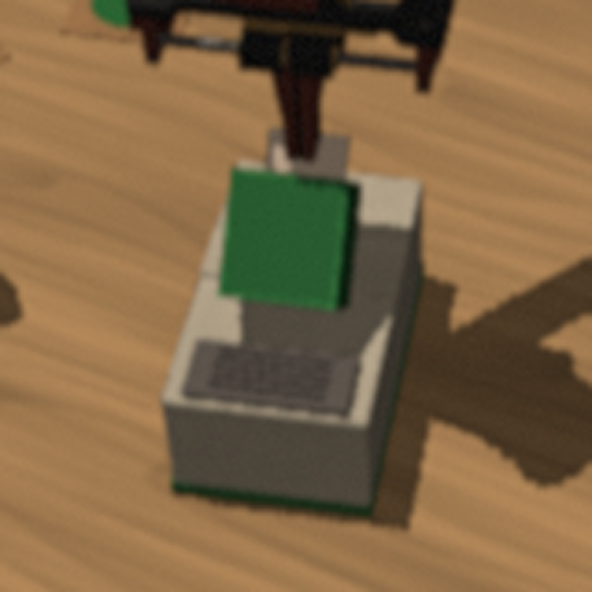

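```bash
python3 -m crank '[{"x":0,"y":-0.7,"z":0.7,"ax":0,"ay":0,"az":0},{"x":0,"y":-1.4,"z":1.4,"ax":0,"ay":0,"az":0},{"x":0,"y":-2,"z":2.2,"ax":0,"ay":0,"az":0},{"x":0,"y":-2.6,"z":3,"ax":0,"ay":0,"az":0},{"x":0,"y":-3,"z":3.7,"ax":0,"ay":0,"az":0},{"x":0,"y":-3.3,"z":4.4,"ax":0,"ay":0,"az":0},{"x":0,"y":-3.6,"z":5.1,"ax":0,"ay":0,"az":0},{"x":0,"y":-3.8,"z":5.7,"ax":0,"ay":0,"az":0},{"x":0,"y":-3.9,"z":6.1,"ax":0,"ay":0,"az":0},{"x":0,"y":-3.9,"z":6.1,"ax":0,"ay":0,"az":0}]'
python3 - <<'E'
from h import *
im,K,R,t=cam("wrist");cv2.imwrite("pics/w12.png",im)
im,K,R,t=cam("scene");cv2.imwrite("pics/s12.png",cv2.resize(im[150:310,200:360],None,fx=3.7,fy=3.7,interpolation=cv2.INTER_CUBIC))
s=manip.get_state();a=np.radians(17.9);ex=np.array([np.cos(a),np.sin(a),0]);p=np.array(s["ee_pos"]);print("x,z mm",(ex@p-.4912)*1e3,(p[2]-.09)*1e3,s["wrist_force"])
E
```

```text
time_s: 25.15
ee_pos: [0.5069, -0.1542, 0.1071]
ee_rot: [[-0.308, 0.951, -0.002], [0.951, 0.308, -0.001], [-0.0, -0.002, -1.0]]
wrist_force: [0.6, 0.7, 0.7]
opening: 0.006
x,z mm -55.73328341908129 17.745520305373546 [-0.15184346 -0.3933301  -0.11870011]
```

View pics/s12.png

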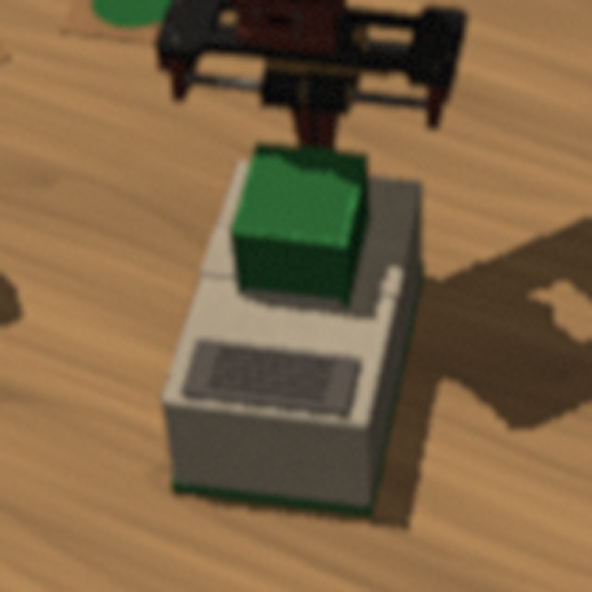

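Nearly shut. Now small steps down until the force rises.

```bash
python3 -m crank '[{"x":0,"y":0,"z":0.2,"ax":0,"ay":0,"az":0},{"x":0,"y":0,"z":0.4,"ax":0,"ay":0,"az":0},{"x":0,"y":0,"z":0.4,"ax":0,"ay":0,"az":0}]' | grep -E "pos|force"
python3 -m crank '[{"x":0,"y":0,"z":0.2,"ax":0,"ay":0,"az":0},{"x":0,"y":0,"z":0.2,"ax":0,"ay":0,"az":0}]' | grep -E "pos|force"
python3 -m crank '[{"x":0,"y":0,"z":0.1,"ax":0,"ay":0,"az":0},{"x":0,"y":0,"z":0.1,"ax":0,"ay":0,"az":0}]' | grep -E "pos|force"
```

```text
ee_pos: [0.5075, -0.1543, 0.1036]
wrist_force: [-0.0, 0.6, 0.7]
ee_pos: [0.5074, -0.1542, 0.1014]
wrist_force: [-0.1, 0.6, 1.0]
ee_pos: [0.5075, -0.1543, 0.1008]
wrist_force: [-2.9, 0.0, 4.6]
```

```bash
python3 -m crank '[{"x":0,"y":0,"z":0.1,"ax":0,"ay":0,"az":0},{"x":0,"y":0,"z":0.1,"ax":0,"ay":0,"az":0}]' | grep -E "pos|force"
python3 - <<'E'
from h import *
im,K,R,t=cam("wrist");cv2.imwrite("pics/w13.png",im)
E
```

```text
ee_pos: [0.5075, -0.1543, 0.1007]
wrist_force: [-2.5, 0.6, 10.3]
```

View pics/w13.png

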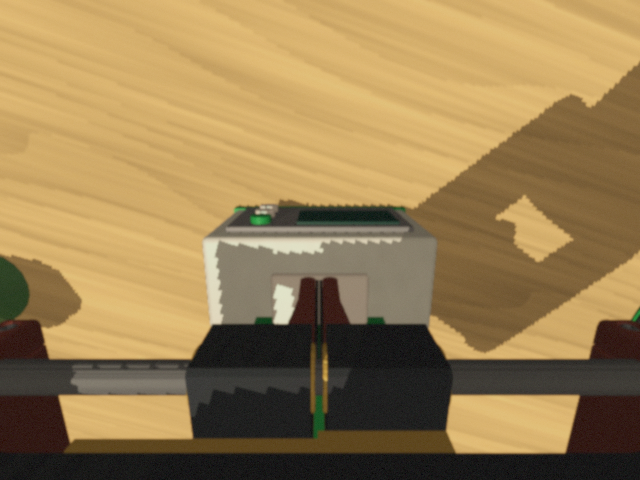

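```bash
python3 -m crank '[{"x":0,"y":-0.1,"z":-0.5,"ax":0,"ay":0,"az":0},{"x":0,"y":-0.5,"z":-2,"ax":0,"ay":0,"az":0},{"x":0,"y":-1,"z":-5,"ax":0,"ay":0,"az":0},{"x":0,"y":-3,"z":-9,"ax":0,"ay":0,"az":0},{"x":0,"y":-6,"z":-13,"ax":0,"ay":0,"az":0},{"x":0,"y":-9,"z":-15,"ax":0,"ay":0,"az":0},{"x":4,"y":-9,"z":-15,"ax":0,"ay":0,"az":0},{"x":8,"y":-9,"z":-15,"ax":0,"ay":0,"az":0},{"x":12,"y":-9,"z":-15,"ax":0,"ay":0,"az":0},{"x":16,"y":-9,"z":-15,"ax":0,"ay":0,"az":0},{"x":20,"y":-9,"z":-15,"ax":0,"ay":0,"az":0},{"x":20,"y":-9,"z":-15,"ax":0,"ay":0,"az":0}]'
python3 - <<'E'
from h import *
for n in("scene","top"):
    im,K,R,t=cam(n);cv2.imwrite(f"pics/f_{n}.png",im)
    if n=="scene":cv2.imwrite("pics/f_sc.png",cv2.resize(im[150:310,200:360],None,fx=3.7,fy=3.7,interpolation=cv2.INTER_CUBIC))
E
```

```text
time_s: 27.4
ee_pos: [0.3585, 0.0113, 0.2512]
ee_rot: [[-0.312, 0.95, -0.001], [0.95, 0.312, -0.0], [-0.0, -0.001, -1.0]]
wrist_force: [0.3, -1.0, 1.1]
opening: 0.004
```

View pics/f_scene.png

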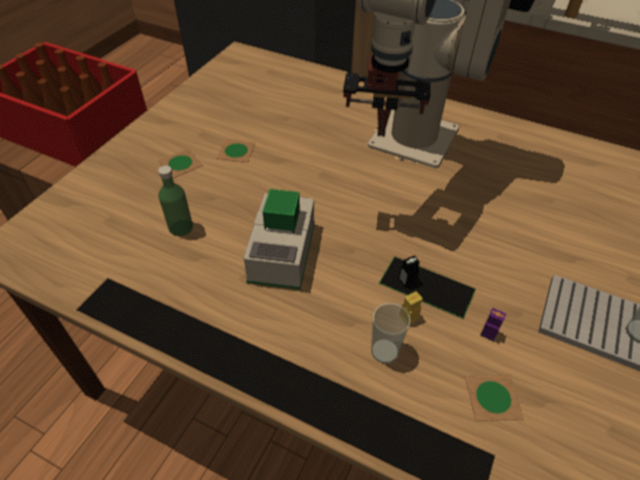

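View pics/f_sc.png

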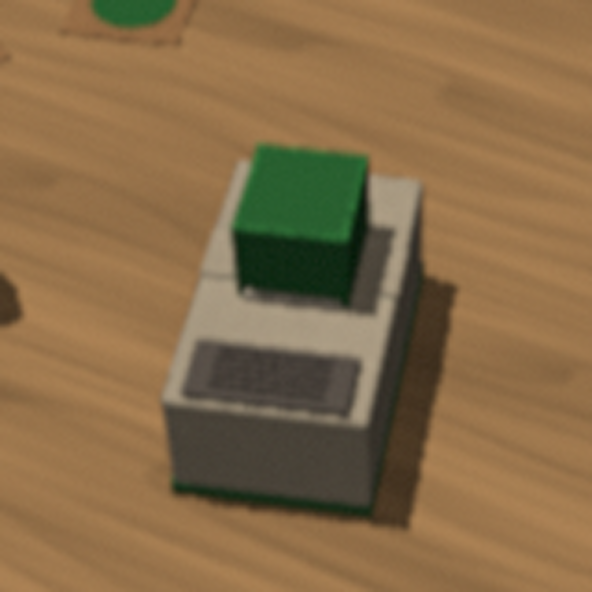

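View pics/f_top.png

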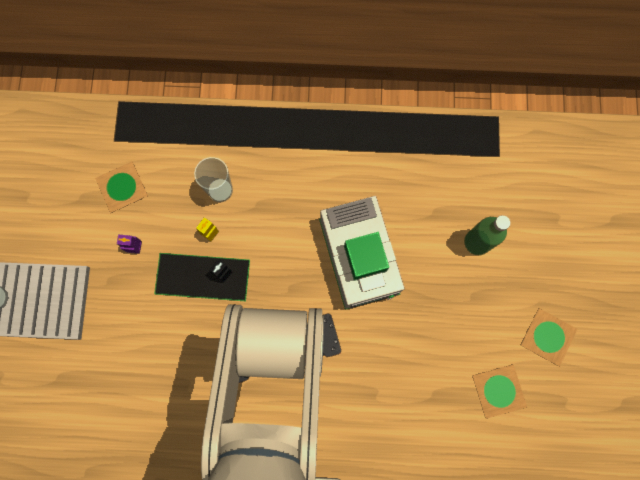

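The hood is shut: the green box sits flat at top (368,253). The blank (219,270), glass (213,175), bottle (487,235) and look-alikes are where they were, and the arm is clear. Handing in.

```bash
python3 -c "
from station import manip
print(manip.hand_in())"
```

```text
the job is handed in; nothing more can be done
None
```

The amber cell is in the photometer's well, pressed onto the height stop, and the hood is shut. I handed the job in at about 27.5 s; the hand-in reports no verdict.

- **Grasp and alignment:** I held the cell only by its black grip, with the jaws across its black sides. Its line lay over the light-path line to within about 1 px in the wrist view.
- **Pressing home:** The spring dragged with about 2.5 N. At roughly 42 mm depth the push rose to about 8.5 N in all, so I stopped there and let go. Afterwards the cell stood upright and aligned.
- **Hood:** I pushed the tab over and down until it met the housing. The push rose to 10 N with the fingertips about 0.7 mm above the height expected for a shut tab. The last pictures show the hood flat.
- **Bystanders:** The blank cell, glass, bottle and look-alikes are at their starting pixels, and the arm is clear of everything.
- **Checks that disagreed:** The top and wrist cameras differed by 1.5 to 2.5 mm in y. The wrist camera's own estimates of the well's x spread by 3 mm. I went by the wrist camera for y and the middle of its x estimates, and the cell went in without side load.
- **Not checked directly:** I could not measure the stop's contact force after release, nor see the cell once the hood was shut.

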